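# Top up the hot-melt glue pot at the packing bench

### The arm

A 6-joint arm with a two-finger parallel gripper is mounted at the origin on the work surface. World frame = base frame: x ahead of the robot, y to its left, z up, the work surface at z = 0. Lengths are in m, angles in rad, forces in N, time in s.
With the tool pointing down it reaches from about 0.35 to 0.975 m from the base axis. Payload 4.9 kg.
Tool frame: the origin (TCP) lies midway between the tips of the shut fingers; the grasp point (between the pads) lies 19 mm behind it; z points along the fingers, y is the direction in which the jaws open and shut (so a half turn about z gives the same grasp; the last joint's range is limited). The gripper opens to 85 mm and grips with 20 to 120 N. Pads are 22 mm wide; open, the fingers measure 114 mm over their backs; the gripper's body (76 mm by 85 mm) begins 54 mm behind the grasp point. The pads swing forward as they close: fully open they stand 13 mm farther back than shut.
Start: joints at [-1.233, 0.053, 1.613, -0, 1.476, -0.119], TCP at [0.276, -0.561, 0.231] pointing down, gripper open.
Joint ranges: [-3.01, 3.01], [-1.01, 2.22], [0.06, 2.58], [-1.02, 4.17], [0.09, 2.62], [-3.14, 3.14]. Speed limits (rad/s): [2.57, 2.57, 3.14, 3.14, 3.14, 3.14].

### API

Orientations are given as a unit quaternion [w, x, y, z].
In Python, from plant import manip, cams gives the robot as it stands.
- The arm moves only by the tool jog_arm, never from a script. Its argument "targets" is a list of rows, each a list of 4 numbers: the shift along the tool's x, y, z in m, then the turn about the tool's z in degrees. A call has 1 to 5 rows; each row is the pose to reach, as a shift and turn from the pose commanded when the call began, along the tool's axes at that moment; what a row does not reach only later rows make up. A row lasts 1/12 s, in which the tool goes at most 41.7 mm and 7.16 degrees, less where a joint would pass 70% of its speed; a pose out of reach is approached as far as the arm can. A call with a gripper value outside its range is refused whole. "fingers" is the opening, from 0 (shut) to 1 (fully open), set as the call begins (left out, the last holds). The fingers move at their own pace and stop on an object; the grip force is fixed at half the most. Time passes only in rows, so rows that repeat a pose let the fingers close. It gives the time, the measured TCP pose, the force and the opening at its end, in the units of the state.
- manip.state(): the state, without advancing time (a new reading comes with each control period).
- cams.grab_frame(name): name is "side" or "top"; returns the picture (400x640x3 uint8, red, green, blue); there is no depth.
- cams.get_calibration(name): a dict with "camera_matrix" (3x3 intrinsics, pixels), "cam_to_world" (4x4, takes a point from camera to world coordinates). Camera axes: x right, y up, looking along -z (the intrinsics and any distortion apply to the point x, -y, -z); pixel columns grow to the right and rows downward; lengths in m; the calibration is good to about 2 mm. A picture is of the moment at which its call begins. get_calibration takes no time and is no camera call.
- manip.job_done(): hands the job in, once; it reports no verdict.
The state is a dict: "time": time; "joint_pos": joint angles; "joint_vel": joint speeds; "joint_efforts": joint torques, N m; "tool_pos": TCP position; "tool_rot": TCP orientation; "contact_force": force on the tool from outside, world axes, zero at the start; "ft_torque": the same for the moment, N m; "gripper_width": opening from 0.0 (shut) to 1.0 (fully open).
Only numpy, scipy, OpenCV 4.12 (cv2) and the standard library are available. Lean on these libraries where they do the work, as an engineer would, in place of code of your own. Each camera call takes 0.05 s, during which the arm holds its last target. There are 200 camera calls.

### The job

Top up the glue pot: with the lid lifter from its holster, lift the hot lid by its loop, keep it level, and set it gently down flat on the round dark lid rest, then put every tan glue slug that lies on the bench into the pot. Hook the lid again, put it gently back so that it sits properly on the pot, and after that wind the timer's key clockwise all the way to its stop; leave the lifter standing in its holster. Lid and pot are hot, so only the lifter and the slugs may touch them, and leave everything else on the bench alone.

Things in the scene. Friction and masses are not known exactly. Their poses are not given: they have to be found in the camera images.
- pot: the glue pot, fixed to the bench: an open steel barrel 156 mm across, inner diameter 144 mm, rim 105 mm above the bench, inner floor 20 mm above the bench, hot; a thermostat housing on its +x side reaches 120 mm from the axis and 72 mm up. Origin on its axis at bench height, z up
- pot_mouth (a point): centre of the pot's mouth, at rim height (105 mm)
- lid: the pot's hot lid, 0.28 to 0.44 kg: a round flange 164 mm across, 6 mm thick, and under it a tapered locating plug 9 mm deep (136 mm across at the flange, 116 mm at the bottom) that drops into the mouth of the pot or of the rest. Origin at the centre of the flange's underside, z up: at rim height when seated
- lid_loop (a point): middle of the top bar of the lid's upright loop handle, on the bar's centre line, 46 mm above the lid's origin. The bar is 8 mm round and runs along y of this frame, on two legs at y = -38 and +38 mm; clear under it: 36 mm high above the flange's top, 68 mm wide
- rest: the lid rest, fixed: a low dark steel ring stand, open on top like a dish, 156 mm across, inner diameter 142 mm, 30 mm high, its floor 4 mm thick. Origin on its axis at bench height
- rest_seat (a point): centre of the rest's top edge, 30 mm above the bench; the lid's origin belongs here when set down
- lifter: the lid lifter, 0.25 kg, 152 mm tall, standing in its holster, hook down. Origin under the hook on the handle's axis, z up along the handle. The wooden handle is 24 mm (x) by 16 mm (y), z = 68 to 152 mm. A crank at z = 60 to 68 mm leads back from it to a 36 mm wide upright plate (x = -37 to -29 mm, z = 0 to 68 mm) that carries the prongs of the hook
- lifter_grip (a point): point on the handle's axis 112 mm above the lifter's origin, where to grip it: fingers closing along y on the 16 mm faces
- lifter_hook (a point): on the handle's axis, 7 mm above the origin, level with the top of the two prongs. They lie at y = -14 and +14 mm, 8 mm wide, z = 0 to 7 mm of the lifter, x = -33 to +33 mm, their last 7 mm turned up to z = 15 mm. The hook opens towards the lifter's +x: push it in along +x under the loop's bar, then raise it; a bar at this point hangs right under the handle
- holster: the lifter's holster, fixed: an open-topped grey steel box, outside 108 mm (x) by 68 mm (y) by 50 mm high, walls and floor 4 mm, inside 100 by 60 mm. Origin under its centre. The lifter stands in it with its x axis along the holster's x (either way round fits)
- holster_floor (a point): centre of the holster's inner floor, 4 mm above the bench
- timer: the spring-wound timer, fixed: a grey box 92 by 92 by 66 mm with a white dial on top and the winding key in the middle. Origin under its centre
- key (a joint): how far the timer's key is wound, rad: 0 run down, 4.2 at its stop; it grows as the key turns clockwise seen from above. It is sprung but a clutch keeps it where it is left; winding takes 0.13 N m at first and 0.21 N m at the stop. More than one grasp is needed. Starts between 0 and 0.9
- key_grip (a point): middle of the key's wing, on the turning axis, 94.5 mm above the bench; turns with the key. The brass wing is upright, 48 mm long along this frame's x, 9 mm thick along y, from 10 mm to 40 mm above the dial plate (78 to 108 mm above the bench)
- slug1: a hot-melt glue slug: a plain tan solid cylinder 36 mm in diameter and 46 mm long, 50 g; origin at its centre, z along its length. At the start it stands on end on the bench in front of the pot, 2 to 4 of the four are there (None: that one is absent)
- slug2: a hot-melt glue slug: a plain tan solid cylinder 36 mm in diameter and 46 mm long, 50 g; origin at its centre, z along its length. At the start it stands on end on the bench in front of the pot, 2 to 4 of the four are there (None: that one is absent)
- slug3: a hot-melt glue slug: a plain tan solid cylinder 36 mm in diameter and 46 mm long, 50 g; origin at its centre, z along its length. At the start it stands on end on the bench in front of the pot, 2 to 4 of the four are there (None: that one is absent)
- slug4: a hot-melt glue slug: a plain tan solid cylinder 36 mm in diameter and 46 mm long, 50 g; origin at its centre, z along its length. At the start it stands on end on the bench in front of the pot, 2 to 4 of the four are there (None: that one is absent)
- tape_roll: a roll of paper tape lying flat, 60 mm across, 24 mm high; not part of the job; origin under its centre
- bobbin: a white thread bobbin standing up, 42 mm across the flanges, waisted, 52 mm high; not part of the job; origin under its centre
- ribbon_roll: a white ribbon roll lying flat between pot and rest, towards the back, 80 mm across, 30 mm high; not part of the job
- glue_brush: a wooden-handled brush lying in front of the lid rest; not part of the job
- pin_bowl: a small black bowl, 90 mm across, 35 mm high, beyond the timer; not part of the job
Mind the look-alikes: they are no part of the job. Leave any blue look-alike of the lifter alone.

How it is judged:
On the way, in this order (a step that is already met when the one before it is completed fails the run):
1. the lid hangs level from the lifter, clear of the pot (30 mm or more above its rim) (z of lid in the frame of pot_mouth above 0.03 m and angle between lid's own z axis and vertical below 0.2 rad and contact force between lifter and lid above 1 N), for 0.2 s.
2. the lid lies flat on the lid rest, unhooked (horizontal distance between lid and rest_seat below 0.012 m and z of lid in the frame of rest_seat below 0.004 m and angle between lid's own z axis and vertical below 0.06 rad and linear speed of lid below 0.03 m/s and contact force between lifter and lid below 0.2 N), for 0.3 s.
3. every glue slug is in the pot (horizontal distance between each of slug1, slug2, slug3, slug4 and pot below 0.072 m and z of each of slug1, slug2, slug3, slug4 in the frame of pot below 0.095 m), for 0.3 s.
4. the lid sits on the pot again, unhooked (horizontal distance between lid and pot_mouth below 0.009 m and z of lid in the frame of pot_mouth between -0.006 and 0.004 m and angle between lid's own z axis and vertical below 0.06 rad and linear speed of lid below 0.03 m/s and contact force between lifter and lid below 0.2 N), for 0.3 s.
5. the timer's key is wound to its stop (value of joint key above 4.05 rad), for 0.2 s.
At the end, for the whole second after the job is handed in: Every slug in the pot; lid seated on the pot and unhooked (9 mm of its axis, 4 mm of rim height, tilt under 0.06 rad); key within 0.15 rad of its stop; lifter standing on its holster's floor (35 mm of the middle, tilt under 0.2 rad); all at rest (all of step 3 and all of step 4 and value of joint key above 4.05 rad and horizontal distance between lifter and holster_floor below 0.035 m and z of lifter in the frame of holster_floor below 0.008 m and angle between lifter's own z axis and vertical below 0.2 rad and linear speed of lifter below 0.03 m/s); the robot touches nothing.
It fails at once if the gripper or arm touches the hot lid (contact force between any of the fingers, the arm and lid above 0.5 N).
It fails at once if the gripper or arm touches the hot pot (contact force between any of the fingers, the arm and pot above 1 N).
It fails at once if the lid tips more than 0.35 rad from level (angle between lid's own z axis and vertical above 0.35 rad).
It fails at once if the lid is dropped or flung (faster than 0.8 m/s) (linear speed of lid above 0.8 m/s).
It fails at once if another thing on the bench is pushed away (3 cm; 4.5 cm for the tape roll and the bobbin) (distance of any of tape_roll, bobbin from where it was at the start of the episode above 0.045 m or distance of any of ribbon_roll, glue_brush, pin_bowl from where it was at the start of the episode above 0.03 m).
Of slug1, slug2, slug3, slug4 only 2 to 4 are there at a start; the rules pass over those that are not, and their reading is None.
At some moment in a run one of slug1, slug2, slug3, slug4 may be knocked a few centimetres aside while the robot is not near it.
It also fails if it takes over 210 s, if anything falls off the work surface, if the arm or the gripper's body presses on something with over 40 N, if the wrist force passes 120 N, or if a joint passes its speed limit or range.

## Working session

There is one attempt and no reset: what is moved stays moved. The work goes in short steps, Python scripts to look and compute and a tool call to move; the robot and the scene stay as the last step left them, time stands still between calls to the robot, and variables do not carry over. Pictures are saved under pics/ and viewed, about 12 in all and at most 16, crops included, and the job is handed in when it is done.

Besides the shell and the picture viewer there is one more tool, called as name(argument=value, ...) on one line, values as JSON. jog_arm: Moves the arm, as the interface text tells. Its arguments: {"type":"object","properties":{"targets":{"type":"array"},"fingers":{"type":"number"}},"required":["targets"]}

```bash
ls; mkdir -p pics; cat > h.py <<'E'
import numpy as np, cv2
from plant import manip, cams
def snap(n,f):
    im=cams.grab_frame(n); cv2.imwrite(f'pics/{f}.png',im[:,:,::-1]); return im
def ray(n,u,v):
    c=cams.get_calibration(n); K=np.array(c["camera_matrix"]); T=np.array(c["cam_to_world"])
    d=np.linalg.inv(K)@[u,v,1]; d=T[:3,:3]@[d[0],-d[1],-d[2]]
    return T[:3,3],d
def onz(n,u,v,z):
    o,d=ray(n,u,v); return o+d*(z-o[2])/d[2]
def proj(n,p):
    c=cams.get_calibration(n); K=np.array(c["camera_matrix"]); T=np.linalg.inv(np.array(c["cam_to_world"]))
    q=T[:3,:3]@np.array(p)+T[:3,3]; q=K@[q[0],-q[1],-q[2]]; return q[:2]/q[2]
E
python3 - <<'E'
from h import *
for n in("top","side"):
    snap(n,n+"0"); c=cams.get_calibration(n); print(n,c)
s=manip.state(); print(s)
E
```

```text
pics
top {'camera_matrix': array([[433.95678948,   0.        , 320.68744382],
       [  0.        , 433.95678948, 193.97554219],
       [  0.        ,   0.        ,   1.        ]]), 'cam_to_world': array([[ 0.01801578,  0.99337427, -0.11350329,  0.40587515],
       [-0.99961266,  0.02030372,  0.01903374,  0.00447733],
       [ 0.02121217,  0.11311642,  0.99335528,  1.35625599],
       [ 0.        ,  0.        ,  0.        ,  1.        ]])}
side {'camera_matrix': array([[440.40327019,   0.        , 314.03710678],
       [  0.        , 440.40327019, 201.74383394],
       [  0.        ,   0.        ,   1.        ]]), 'cam_to_world': array([[ 0.99879649,  0.04156759, -0.02603263,  0.51194189],
       [-0.04799835,  0.71925725, -0.69308381, -0.71298969],
       [-0.01008566,  0.6934992 ,  0.72038679,  0.87007325],
       [ 0.        ,  0.        ,  0.        ,  1.        ]])}
{'time': 0.1, 'joint_pos': array([-1.23297830e+00,  5.32898650e-02,  1.61415403e+00, -1.52960970e-05,
        1.47602612e+00, -1.19056591e-01]), 'joint_vel': array([ 0.00047126, -0.00094906, -0.00228781, -0.00023193, -0.00116022,
        0.00081638]), 'joint_efforts': array([-9.43348714e-04, -3.94901955e+01, -3.71362531e+01, -2.04887519e-04,
        3.93845068e-03, -2.52885252e-05]), 'tool_pos': array([ 0.27549042, -0.56037295,  0.23018817]), 'tool_rot': array([-9.32241619e-04,  9.74020870e-01,  2.26456316e-01, -1.10036686e-04]), 'contact_force': array([-0.49446508, -1.19602796, -0.75751971]), 'ft_torque': array([ 0.0559429 , -0.01959003,  0.03537012]), 'gripper_width': 0.999757346476781}
```

View pics/top0.png

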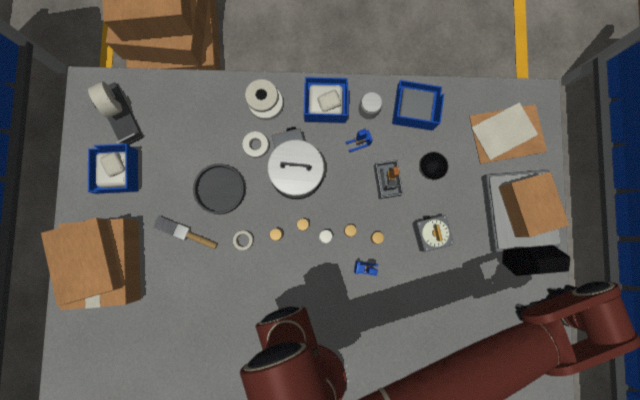

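View pics/side0.png

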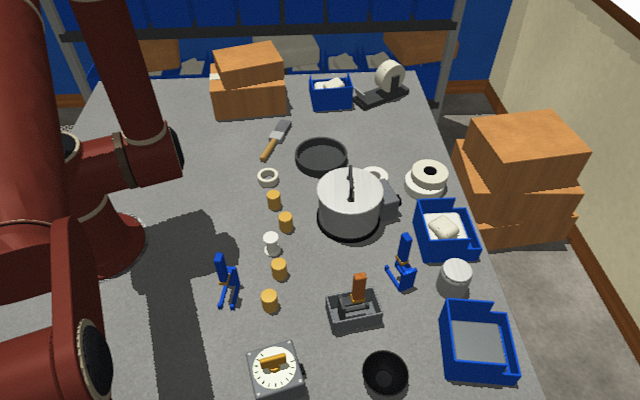

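```bash
python3 - <<'E'
import cv2,numpy as np
t=cv2.imread('pics/top0.png');s=cv2.imread('pics/side0.png')
a=cv2.resize(t[120:220,180:320],(700,500)[:2],interpolation=3)[:, :]
r=lambda im,y0,y1,x0,x1,k:cv2.resize(im[y0:y1,x0:x1],None,fx=k,fy=k,interpolation=cv2.INTER_CUBIC)
A=r(t,150,210,360,420,6);B=r(s,260,340,320,400,4.5);C=r(t,120,200,260,340,4.5);D=r(t,205,260,405,460,6)
out=np.zeros((600+120,720,3),np.uint8)
out[:360,:360]=A;out[:360,360:]=B;out[360:,:360]=C;out[360:690,360:690]=D
out=cv2.resize(out,(600,600));cv2.imwrite('pics/crop1.png',out)
E
```

```text
(no output)
```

View pics/crop1.png

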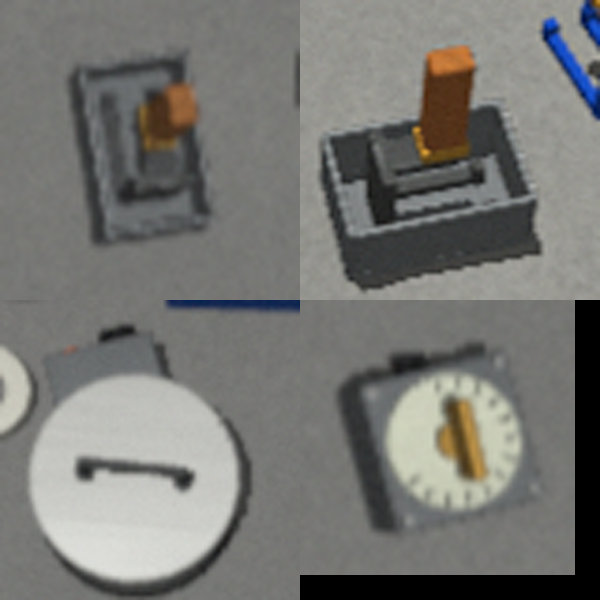

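```bash
cat > m.py <<'E'
from h import *
def blob(im,mask,box,k=0):
    m=np.zeros_like(mask);x0,x1,y0,y1=box;m[y0:y1,x0:x1]=mask[y0:y1,x0:x1]
    if k: m=cv2.morphologyEx(m,cv2.MORPH_CLOSE,np.ones((k,k),np.uint8))
    cs,_=cv2.findContours(m,cv2.RETR_EXTERNAL,cv2.CHAIN_APPROX_NONE)
    return sorted(cs,key=cv2.contourArea)[::-1]
def circ(n,c,z):
    # least-squares circle on plane z
    P=np.array([onz(n,u,v,z)[:2] for u,v in c.reshape(-1,2)])
    A=np.c_[2*P,np.ones(len(P))];s=np.linalg.lstsq(A,(P**2).sum(1),rcond=None)[0]
    return s[:2].round(4),round(float(np.sqrt(s[2]+s[0]**2+s[1]**2)),4)
E
python3 - <<'E'
from m import *
t=cv2.imread('pics/top0.png');hsv=cv2.cvtColor(t,cv2.COLOR_BGR2HSV);g=t.max(2)
s=cv2.imread('pics/side0.png')
lid=(g>140).astype(np.uint8)*255
c=blob(t,lid,(262,330,135,200))[0];c=cv2.convexHull(c);print('lid',circ('top',c,.111),cv2.boundingRect(c))
dark=(g<75).astype(np.uint8)*255
c=blob(t,dark,(274,318,155,178))[0];R=cv2.minAreaRect(c);print('loop',R,onz('top',*R[0],.151))
L=c.reshape(-1,2);i=[L[L[:,0].argmin()],L[L[:,0].argmax()]];print([onz('top',*p,.151).round(3) for p in i])
c=cv2.convexHull(blob(t,dark,(185,255,155,220),3)[0]);print('rest',circ('top',c,.03),cv2.boundingRect(c))
tan=cv2.inRange(hsv,(8,90,120),(28,255,255))
for c in blob(t,tan,(260,400,205,255)):
    if cv2.contourArea(c)>20: print('slug',circ('top',c,.046),cv2.boundingRect(c))
H=[(75,70),(183,55),(208,225),(97,242)]
P=np.array([onz('top',360+a/5,150+b/5,.05) for a,b in H]);print('holster',P.mean(0),P.round(3)[:,:2].tolist())
def tri(p,q):
    (o1,d1),(o2,d2)=ray('top',*p),ray('side',*q)
    k=np.linalg.lstsq(np.c_[d1,-d2],o2-o1,rcond=None)[0];a,b=o1+k[0]*d1,o2+k[1]*d2;return ((a+b)/2).round(4),np.linalg.norm(a-b).round(4)
print('handletop',tri((396,171),(360,276)),onz('top',396,171,.156))
m=cv2.inRange(hsv,(3,90,60),(25,255,255))
hs=cv2.cvtColor(s,cv2.COLOR_BGR2HSV)
print('handle side boxes',[cv2.boundingRect(c) for c in blob(s,cv2.inRange(hs,(3,90,60),(25,255,255)),(320,400,260,330))[:2]])
print('handle top',[cv2.boundingRect(c) for c in blob(t,m,(375,405,160,200))[:2]])
# timer key
c=blob(t,m,(420,455,218,255))[0];R=cv2.minAreaRect(c);print('key',R)
D=[(455,400),(475,480)]  # wing ends in crop
for a,b in D: print(onz('top',405+(a-300)/5,205+(b-300)/5,.108))
d=[(363,390),(497,358),(537,490),(402,530)]
P=np.array([onz('top',405+(a-300)/5,205+(b-300)/5,.066) for a,b in d]);print('timer',P.mean(0),P.round(3)[:,:2].tolist())
E
```

```text
lid (array([0.6262, 0.0564]), 0.0813) (267, 140, 57, 55)
loop ((308.0, 167.5), (3.0, 4.0), 90.0) [0.61782547 0.01843418 0.151     ]
[array([0.622, 0.024, 0.151]), array([0.617, 0.013, 0.151])]
rest (array([0.5684, 0.2885]), 0.0775) (194, 165, 52, 49)
slug (array([ 0.4278, -0.1941]), 0.0165) (372, 232, 12, 12)
slug (array([ 0.4479, -0.111 ]), 0.0164) (345, 225, 11, 12)
slug (array([0.4318, 0.1131]), 0.0162) (270, 229, 12, 11)
slug (array([0.4635, 0.0327]), 0.0161) (297, 219, 12, 11)
holster [ 0.60372535 -0.22564874  0.05      ] [[0.651, -0.185], [0.662, -0.252], [0.557, -0.267], [0.545, -0.199]]
handletop (array([ 0.6149, -0.2294,  0.1544]), np.float64(0.0045)) [ 0.61235528 -0.22911073  0.156     ]
handle side boxes [(350, 272, 17, 32), (398, 260, 2, 2)]
handle top [(388, 167, 11, 13)]
key ((436.5000305175781, 233.00003051757812), (15.764815330505371, 7.276068687438965), 75.96376037597656)
[ 0.46513144 -0.35416041  0.108     ]
[ 0.41937484 -0.36517301  0.108     ]
timer [ 0.44222633 -0.36280292  0.066     ] [[0.472, -0.311], [0.493, -0.392], [0.415, -0.415], [0.39, -0.334]]
```

```bash
cat >> h.py <<'E'
def pose():
    s=manip.state(); w,x,y,z=s['tool_rot']; p=np.array(s['tool_pos'])
    psi=np.degrees(np.arctan2(2*(x*y+w*z),1-2*(y*y+z*z))); tilt=np.degrees(np.arccos(-(1-2*(x*x+y*y)))) if abs(1-2*(x*x+y*y))<1 else 0
    return p,psi,tilt,s
def go(x,y,z,psi=None):
    p,a,t,s=pose(); d=np.array([x,y,z])-p; r=np.radians(a)
    sh=[d[0]*np.cos(r)+d[1]*np.sin(r), d[0]*np.sin(r)-d[1]*np.cos(r), -d[2]]
    print('mm',np.round(np.array(sh)*1e3,1),'turn',0 if psi is None else round((a-psi+180)%360-180,1),'| at',p.round(4),'psi',round(a,1),'tilt',round(t,1),'F',np.round(s['contact_force'],1),'w',round(s['gripper_width'],3),'t',round(s['time'],1))
E
python3 - <<'E'
from h import *
go(.613,-.229,.24,8)
a,b=[onz('top',u,v,.151) for u,v in((282.7,164.5),(310.1,167.5))];print((a+b)/2,b-a,np.degrees(np.arctan2((a-b)[0],(a-b)[1])))
E
```

```text
mm [ 449.1 -148.5   -9.8] turn 18.2 | at [ 0.2755 -0.5604  0.2302] psi 26.2 tilt 0.1 F [-0.5 -1.2 -0.8] w 1.0 t 0.1
[0.62139068 0.05112732 0.151     ] [-0.00687341 -0.07719772  0.        ] 5.0879929942187045
```

jog_arm(targets=[[0.04,-0.013,-0.01,6],[0.08,-0.026,-0.02,12],[0.12,-0.04,-0.02,18],[0.16,-0.053,-0.02,18],[0.2,-0.066,-0.02,18]], fingers=1)

```text
time: 0.52
tool_pos: [0.4237, -0.4151, 0.2512]
tool_rot: [-0.0, 0.997, 0.071, 0.0]
contact_force: [1.5, -0.6, -0.4]
gripper_width: 1.0
```

```bash
python3 -c "
from h import *
go(.613,-.229,.21,8)"
```

```text
mm [ 213.7 -157.4   41.2] turn 0.1 | at [ 0.4237 -0.4151  0.2512] psi 8.1 tilt 0.0 F [ 1.5 -0.6 -0.4] w 1.0 t 0.5
```

jog_arm(targets=[[0.03,-0.022,0.0,0],[0.06,-0.044,0,0],[0.09,-0.066,0,0],[0.12,-0.088,0,0],[0.15,-0.11,0,0]])

```text
time: 0.93
tool_pos: [0.5565, -0.2847, 0.2507]
tool_rot: [-0.0, 0.997, 0.071, -0.0]
contact_force: [-0.3, -0.5, -0.2]
gripper_width: 0.993
```

jog_arm(targets=[[0.03,-0.022,0.02,0],[0.06,-0.044,0.04,0],[0.064,-0.047,0.041,0],[0.064,-0.047,0.041,0],[0.064,-0.047,0.041,0]])

```text
time: 1.35
tool_pos: [0.612, -0.2307, 0.2098]
tool_rot: [-0.0, 0.997, 0.072, -0.001]
contact_force: [0.2, -0.5, 0.3]
gripper_width: 1.003
```

```bash
python3 - <<'E'
from h import *
a=snap('top','t1');b=snap('side','s1');go(.613,-.229,.21,8)
print(proj('top',pose()[0]),proj('side',pose()[0]))
r=lambda im,y0,y1,x0,x1,k:cv2.resize(im[y0:y1,x0:x1,::-1],None,fx=k,fy=k,interpolation=cv2.INTER_CUBIC)
cv2.imwrite('pics/crop2.png',np.hstack([r(a,130,210,350,430,5),r(b,240,320,310,390,5)]))
E
```

```text
mm [ 1.4 -2.9  1.3] turn 0.1 | at [ 0.612  -0.2321  0.2113] psi 8.1 tilt 0.1 F [ 0.4 -1.1 -1.1] w 1.0 t 1.4
[401.09149718 167.73952536] [359.4094263  259.76520572]
```

View pics/crop2.png

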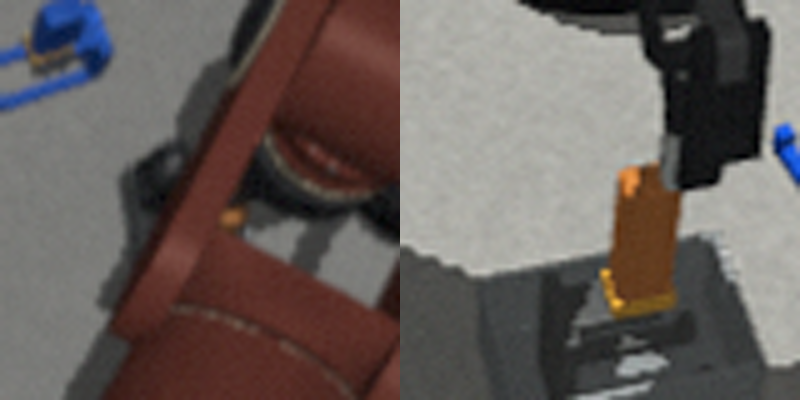

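```bash
python3 -c "
from h import *
print(proj('side',(.618,-.277,.222)),proj('side',(.613,-.229,.156)),proj('top',(.613,-.229,.156)))"
```

```text
[366.27135752 276.74628791] [357.90135781 275.56517604] [395.96037893 170.77277224]
```

jog_arm(targets=[[0.003,-0.002,0.03,0],[0.003,-0.002,0.06,0],[0.003,-0.002,0.09,0],[0.003,-0.002,0.113,0],[0.003,-0.002,0.113,0]])

```text
time: 1.87
tool_pos: [0.6109, -0.2283, 0.0919]
tool_rot: [-0.002, 0.998, 0.07, -0.004]
contact_force: [-1.1, 0.9, -1.2]
gripper_width: 1.002
```

jog_arm(targets=[[0,0,0,0],[0,0,0,0],[0,0,0,0],[0,0,0,0],[0,0,0,0]], fingers=0)

```text
time: 2.28
tool_pos: [0.616, -0.229, 0.0995]
tool_rot: [0.001, 0.997, 0.071, 0.001]
contact_force: [-0.1, 0.7, 0.0]
gripper_width: 0.303
```

jog_arm(targets=[[0,0,0,0],[0,0,0,0],[0,0,0,0],[0,0,0,0],[0,0,0,0]])

```text
time: 2.7
tool_pos: [0.616, -0.229, 0.0989]
tool_rot: [0.001, 0.997, 0.071, 0.001]
contact_force: [-0.2, -1.2, 5.2]
gripper_width: 0.183
```

```bash
python3 - <<'E'
from h import *
b=snap('side','s2');go(.613,-.229,.21,8)
r=lambda im,y0,y1,x0,x1,k:cv2.resize(im[y0:y1,x0:x1,::-1],None,fx=k,fy=k,interpolation=cv2.INTER_CUBIC)
cv2.imwrite('pics/crop3.png',r(b,240,340,310,400,5))
E
```

```text
mm [  -2.9   -0.4 -111.1] turn 0.2 | at [ 0.616  -0.229   0.0989] psi 8.2 tilt 0.2 F [ 0.  -1.3  5.6] w 0.18 t 2.8
```

View pics/crop3.png

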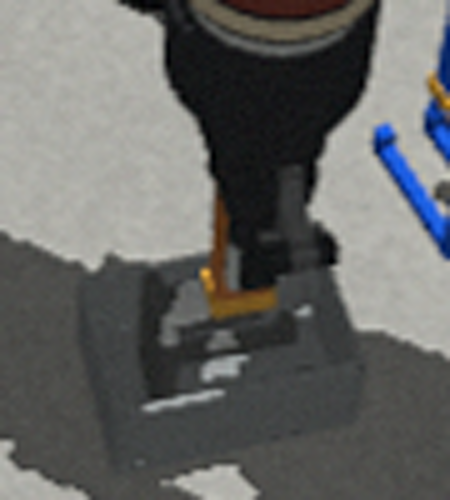

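jog_arm(targets=[[0,0,-0.02,0],[0,0,-0.05,0],[0,0,-0.085,0],[0,0,-0.12,0],[0,0,-0.14,0]])

```text
time: 3.17
tool_pos: [0.6156, -0.2285, 0.2406]
tool_rot: [0.001, 0.997, 0.071, 0.001]
contact_force: [1.1, -0.0, -0.6]
gripper_width: 0.178
```

```bash
python3 -c "
from h import *
go(.536,.061,.235,-5)"
```

```text
mm [ -37.6 -297.8    5.6] turn 13.2 | at [ 0.6156 -0.2285  0.2406] psi 8.2 tilt 0.2 F [ 1.1 -0.  -0.6] w 0.178 t 3.2
```

jog_arm(targets=[[-0.015,-0.036,0,4],[-0.03,-0.072,0,8],[-0.038,-0.11,0,13.2],[-0.038,-0.148,0,13.2],[-0.038,-0.186,0,13.2]])

```text
time: 3.58
tool_pos: [0.5491, -0.048, 0.2356]
tool_rot: [-0.0, 0.999, -0.044, -0.001]
contact_force: [-0.3, 0.8, -2.3]
gripper_width: 0.18
```

```bash
python3 -c "
from h import *
go(.536,.061,.217,-5)"
```

```text
mm [ -22.8 -107.4   18.6] turn -0.1 | at [ 0.5491 -0.048   0.2356] psi -5.1 tilt 0.2 F [-0.3  0.8 -2.3] w 0.18 t 3.6
```

jog_arm(targets=[[-0.01,-0.035,0,0],[-0.02,-0.07,0.005,0],[-0.023,-0.1,0.012,0],[-0.023,-0.107,0.018,0],[-0.023,-0.107,0.018,0]])

```text
time: 4.0
tool_pos: [0.5355, 0.0609, 0.2163]
tool_rot: [-0.0, 0.999, -0.042, -0.003]
contact_force: [-0.4, -0.5, -2.9]
gripper_width: 0.182
```

jog_arm(targets=[[0,0,0,0],[0,0,0,0]])

```text
time: 4.17
tool_pos: [0.5374, 0.0579, 0.2189]
tool_rot: [0.0, 0.999, -0.044, -0.0]
contact_force: [0.4, 0.5, -3.0]
gripper_width: 0.177
```

```bash
python3 - <<'E'
from h import *
a=snap('top','t3');b=snap('side','s3');go(.536,.061,.217,-5)
r=lambda im,y0,y1,x0,x1,k:cv2.resize(im[y0:y1,x0:x1,::-1],None,fx=k,fy=k,interpolation=cv2.INTER_CUBIC)
cv2.imwrite('pics/crop4.png',np.hstack([r(a,130,230,250,350,4),r(b,150,250,290,390,4)]))
for z in(.118,.133): print(proj('side',(.536+.03,.061,z)),proj('top',(.536+.03,.061,z)))
for y in(-.038,.038): print('leg',proj('side',(.623-.0033*y/.038*-1,.053+y,.151)),proj('top',(.623+.0033*y/.038,.053+y,.151)))
E
```

```text
mm [-2.  -3.2  2.6] turn -0.1 | at [0.5377 0.0576 0.2196] psi -5.1 tilt 0.0 F [-0.7  0.1 -2.3] w 0.177 t 4.3
[324.00177901 186.49472821] [292.89125299 186.96597751]
[324.04018557 182.05427323] [292.66719118 186.28366845]
leg [348.37107507 189.11021003] [309.23464372 166.86916043]
leg [347.89084692 167.28981421] [282.26118496 163.97417619]
```

View pics/crop4.png

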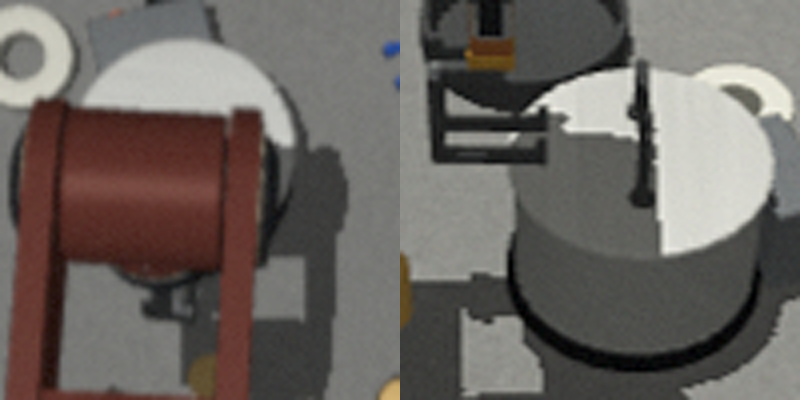

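```bash
python3 -c "
from h import *
go(.6265,.055,.217,-5)"
```

```text
mm [88.6 -5.4  2.6] turn -0.1 | at [0.5377 0.0576 0.2196] psi -5.1 tilt 0.0 F [-0.7  0.1 -2.3] w 0.177 t 4.3
```

jog_arm(targets=[[0.01,-0.005,0.003,0],[0.03,-0.005,0.003,0],[0.05,-0.005,0.003,0],[0.07,-0.005,0.003,0],[0.085,-0.005,0.003,0]])

```text
time: 4.68
tool_pos: [0.6242, 0.0549, 0.2166]
tool_rot: [0.0, 0.999, -0.045, 0.0]
contact_force: [-0.2, 0.4, -2.0]
gripper_width: 0.179
```

jog_arm(targets=[[0.004,0,0,0],[0.004,0,0,0],[0.004,0,0,0]])

```text
time: 4.93
tool_pos: [0.6262, 0.0554, 0.2162]
tool_rot: [-0.0, 0.999, -0.044, -0.0]
contact_force: [-0.5, -0.2, -2.4]
gripper_width: 0.18
```

```bash
python3 - <<'E'
from h import *
b=snap('side','s4');go(.6265,.055,.217,-5)
r=lambda im,y0,y1,x0,x1,k:cv2.resize(im[y0:y1,x0:x1,::-1],None,fx=k,fy=k,interpolation=cv2.INTER_CUBIC)
cv2.imwrite('pics/crop5.png',r(b,130,230,310,410,5))
E
```

```text
mm [ 0.6  0.6 -0.7] turn -0.1 | at [0.6259 0.0557 0.2163] psi -5.1 tilt 0.0 F [ 0.  -0.1 -2.1] w 0.18 t 5.0
```

View pics/crop5.png

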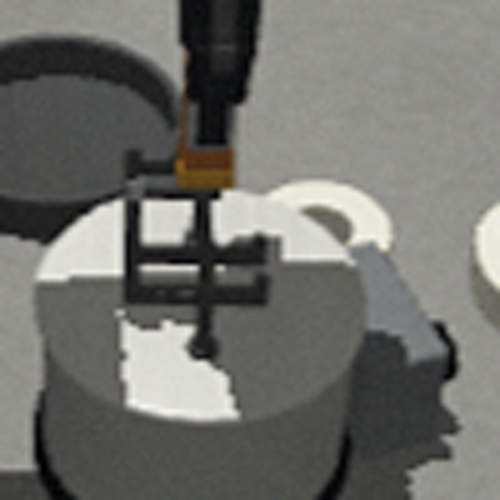

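jog_arm(targets=[[0,0,-0.006,0],[0,0,-0.012,0],[0,0,-0.016,0],[0,0,-0.02,0],[0,0,-0.024,0]])

```text
time: 5.4
tool_pos: [0.626, 0.0562, 0.2403]
tool_rot: [0.0, 0.999, -0.044, -0.0]
contact_force: [0.5, 0.1, -5.7]
gripper_width: 0.182
```

jog_arm(targets=[[0,0,-0.006,0],[0,0,-0.014,0],[0,0,-0.024,0],[0,0,-0.036,0],[0,0,-0.046,0]])

```text
time: 5.82
tool_pos: [0.6268, 0.0561, 0.2881]
tool_rot: [-0.0, 0.999, -0.044, 0.001]
contact_force: [1.1, -0.0, -6.2]
gripper_width: 0.183
```

jog_arm(targets=[[0,0,-0.008,0],[0,0,-0.012,0],[0,0,-0.014,0],[0,0,-0.014,0],[0,0,-0.014,0]])

```text
time: 6.23
tool_pos: [0.6263, 0.0561, 0.2998]
tool_rot: [0.0, 0.999, -0.044, -0.0]
contact_force: [1.0, -0.7, -6.2]
gripper_width: 0.177
```

```bash
python3 - <<'E'
from h import *
b=snap('side','s5');go(.5684+.0025,.2885,.30,-5)
r=lambda im,y0,y1,x0,x1,k:cv2.resize(im[y0:y1,x0:x1,::-1],None,fx=k,fy=k,interpolation=cv2.INTER_CUBIC)
cv2.imwrite('pics/crop6.png',r(b,60,260,240,440,3))
E
```

```text
mm [ -75.4 -226.6   -0.6] turn -0.0 | at [0.6261 0.0561 0.2994] psi -5.0 tilt 0.1 F [ 0.1 -0.9 -5.7] w 0.177 t 6.3
```

View pics/crop6.png

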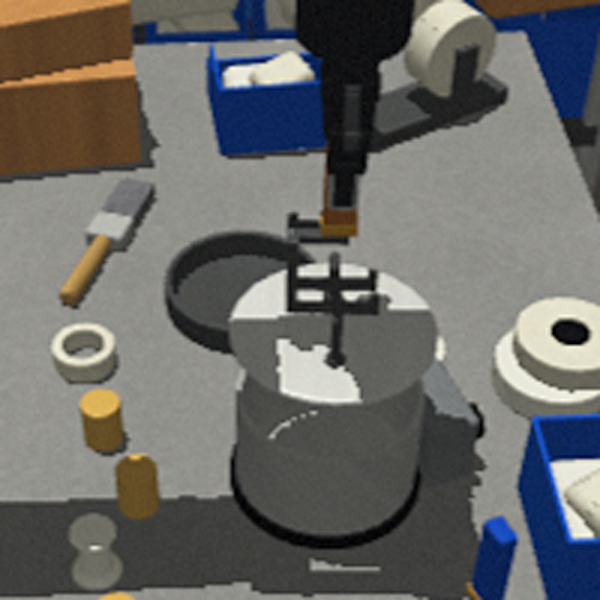

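jog_arm(targets=[[-0.002,-0.006,0,0],[-0.006,-0.018,0,0],[-0.013,-0.038,0,0],[-0.021,-0.063,0,0],[-0.029,-0.088,0,0]])

```text
time: 6.7
tool_pos: [0.6046, 0.148, 0.2999]
tool_rot: [-0.0, 0.999, -0.044, -0.0]
contact_force: [0.5, -0.4, -6.2]
gripper_width: 0.178
```

jog_arm(targets=[[-0.008,-0.025,0,0],[-0.016,-0.05,0,0],[-0.024,-0.075,0,0],[-0.032,-0.097,0,0],[-0.038,-0.115,0,0]])

```text
time: 7.12
tool_pos: [0.576, 0.2672, 0.3]
tool_rot: [-0.001, 0.999, -0.043, -0.001]
contact_force: [1.1, -1.3, -5.8]
gripper_width: 0.178
```

```bash
python3 - <<'E'
from h import *
go(.5708,.2905,.30,-5)
E
```

```text
mm [ -7.2 -22.8  -0. ] turn 0.1 | at [0.576  0.2672 0.3   ] psi -4.9 tilt 0.1 F [ 1.1 -1.3 -5.8] w 0.178 t 7.1
```

jog_arm(targets=[[-0.003,-0.01,0.005,0],[-0.006,-0.018,0.02,0],[-0.007,-0.022,0.04,0],[-0.007,-0.023,0.065,0],[-0.007,-0.023,0.085,0]])

```text
time: 7.53
tool_pos: [0.5715, 0.2876, 0.2119]
tool_rot: [0.001, 0.999, -0.044, -0.001]
contact_force: [-0.6, -0.6, -6.4]
gripper_width: 0.18
```

jog_arm(targets=[[0,0,0.012,0],[0,0,0.018,0],[0,0,0.02,0],[0,0,0.02,0],[0,0,0.02,0]])

```text
time: 7.95
tool_pos: [0.5735, 0.2879, 0.1969]
tool_rot: [-0.001, 0.999, -0.044, 0.001]
contact_force: [0.5, -0.4, -4.7]
gripper_width: 0.184
```

```bash
python3 - <<'E'
from m import *
b=snap('side','s6');snap('top','t6');go(.5708,.2905,.16,-5)
r=lambda im,y0,y1,x0,x1,k:cv2.resize(im[y0:y1,x0:x1,::-1],None,fx=k,fy=k,interpolation=cv2.INTER_CUBIC)
cv2.imwrite('pics/crop7.png',r(b,80,200,260,400,5))
# expected ellipses: rest outer rim at .03, lid flange at lid height
for nm,c,z,R in(('rest',(.5684,.2885),.03,.078),('lid',(.5684,.2885),.03+.035+.006,.082)):
    q=[proj('side',(c[0]+R*np.cos(a),c[1]+R*np.sin(a),z)) for a in np.arange(0,6.28,.1)];q=np.array(q);print(nm,q.min(0),q.max(0))
E
```

```text
mm [-3.1 -2.3 37.4] turn -0.0 | at [0.5737 0.288  0.1974] psi -5.0 tilt 0.2 F [ 0.1  0.1 -6.3] w 0.182 t 8.1
rest [293.31946123 137.94205502] [346.17476129 172.08852219]
lid [291.30973731 126.27189329] [348.1702979  162.03191558]
```

View pics/crop7.png

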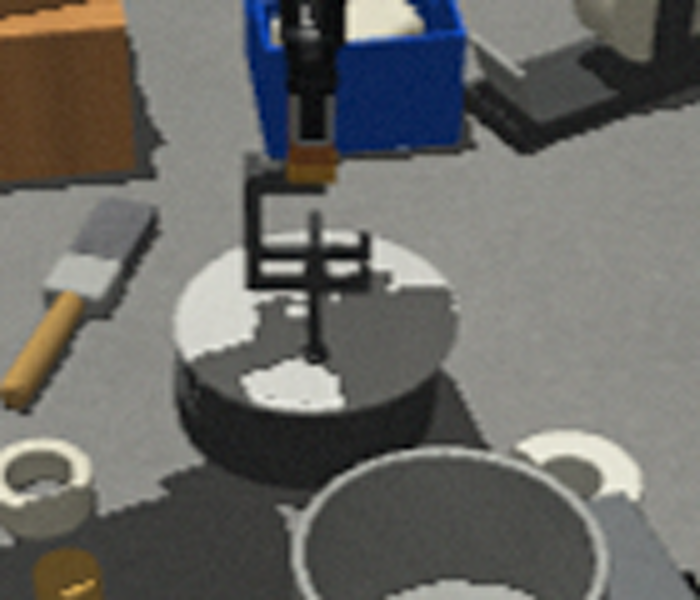

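jog_arm(targets=[[-0.003,-0.001,0.002,0],[-0.005,-0.001,0.008,0],[-0.005,-0.001,0.015,0],[-0.005,-0.001,0.021,0],[-0.005,-0.001,0.025,0]])

```text
time: 8.47
tool_pos: [0.5668, 0.2889, 0.1684]
tool_rot: [0.0, 0.999, -0.044, -0.001]
contact_force: [0.2, -0.8, -6.6]
gripper_width: 0.18
```

jog_arm(targets=[[0,0,0.002,0],[0,0,0.004,0],[0,0,0.006,0],[0,0,0.008,0],[0,0,0.01,0]])

```text
time: 8.88
tool_pos: [0.5682, 0.2895, 0.161]
tool_rot: [-0.0, 0.999, -0.044, 0.001]
contact_force: [0.5, -0.2, -2.5]
gripper_width: 0.179
```

jog_arm(targets=[[0,0,0.002,0],[0,0,0.004,0],[0,0,0.006,0],[0,0,0.006,0]])

```text
time: 9.22
tool_pos: [0.5677, 0.2891, 0.1542]
tool_rot: [0.0, 0.999, -0.044, -0.0]
contact_force: [-1.1, -1.0, -3.6]
gripper_width: 0.18
```

```bash
python3 - <<'E'
from m import *
b=snap('side','s7');go(.5708,.2905,.16,-5)
r=lambda im,y0,y1,x0,x1,k:cv2.resize(im[y0:y1,x0:x1,::-1],None,fx=k,fy=k,interpolation=cv2.INTER_CUBIC)
cv2.imwrite('pics/crop8.png',r(b,90,190,270,370,5))
E
```

```text
mm [ 2.9 -1.6 -5.6] turn -0.0 | at [0.5677 0.2891 0.1544] psi -5.0 tilt 0.0 F [ 0.5 -0.3 -2.2] w 0.177 t 9.3
```

View pics/crop8.png

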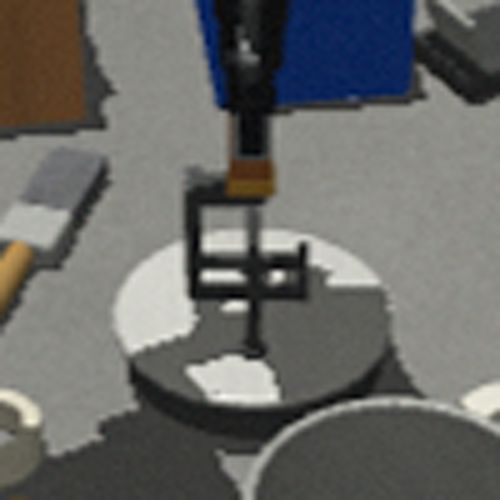

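jog_arm(targets=[[0,0,0.004,0],[0,0,0.008,0],[0,0,0.0125,0],[0,0,0.0125,0],[0,0,0.0125,0]])

```text
time: 9.68
tool_pos: [0.5672, 0.289, 0.141]
tool_rot: [0.0, 0.999, -0.044, -0.001]
contact_force: [0.3, -0.7, -1.9]
gripper_width: 0.179
```

jog_arm(targets=[[-0.01,0,0,0],[-0.03,0,0,0],[-0.05,0,0,0],[-0.07,0,0,0],[-0.09,0,0,0]])

```text
time: 10.1
tool_pos: [0.4766, 0.2971, 0.142]
tool_rot: [-0.0, 0.999, -0.044, -0.0]
contact_force: [0.2, -0.5, -1.4]
gripper_width: 0.178
```

jog_arm(targets=[[-0.01,0,-0.01,0],[-0.01,0,-0.04,0],[-0.01,0,-0.07,0],[-0.01,0,-0.1,0],[-0.01,0,-0.1,0]])

```text
time: 10.52
tool_pos: [0.4706, 0.2996, 0.2504]
tool_rot: [-0.003, 0.999, -0.044, 0.006]
contact_force: [2.0, 0.9, -0.0]
gripper_width: 0.179
```

```bash
python3 - <<'E'
from m import *
b=snap('side','s8');t=snap('top','t8');go(.616,-.229,.243,8)
g=t.max(2)
lid=(g>140).astype(np.uint8)*255
c=blob(t,lid,(180,262,140,225))[0];c=cv2.convexHull(c);print('lid',circ('top',c,.036),cv2.boundingRect(c))
r=lambda im,y0,y1,x0,x1,k:cv2.resize(im[y0:y1,x0:x1,::-1],None,fx=k,fy=k,interpolation=cv2.INTER_CUBIC)
cv2.imwrite('pics/crop9.png',np.hstack([r(b,90,190,270,370,4),r(t,140,240,180,280,4)]))
E
```

```text
mm [193.1 512.5   0.9] turn -13.0 | at [0.4684 0.2984 0.2439] psi -5.0 tilt 0.2 F [-0.2 -0.4 -4. ] w 0.18 t 10.6
lid (array([0.5693, 0.2916]), 0.0797) (193, 162, 52, 50)
```

View pics/crop9.png

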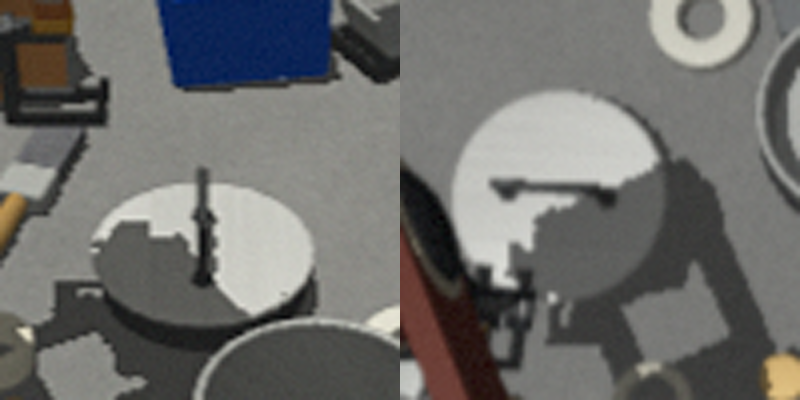

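jog_arm(targets=[[0.005,0.02,0,0],[0.015,0.057,0,0],[0.029,0.094,0,0],[0.042,0.13,0,0],[0.055,0.167,0,-4]])

```text
time: 11.03
tool_pos: [0.5069, 0.1253, 0.2391]
tool_rot: [0.0, 1.0, -0.008, -0.002]
contact_force: [1.6, 0.3, -2.9]
gripper_width: 0.184
```

jog_arm(targets=[[0.013,0.036,0,0],[0.026,0.072,0,0],[0.039,0.108,0,0],[0.053,0.144,0,0],[0.066,0.18,0,0]])

```text
time: 11.45
tool_pos: [0.5699, -0.0559, 0.239]
tool_rot: [-0.001, 1.0, -0.009, -0.002]
contact_force: [1.1, 0.6, -1.9]
gripper_width: 0.182
```

```bash
python3 - <<'E'
from m import *
go(.616,-.229,.24,8.1)
E
```

```text
mm [ 49.2 172.2  -1. ] turn -9.1 | at [ 0.5699 -0.0559  0.239 ] psi -1.0 tilt 0.2 F [ 1.1  0.6 -1.9] w 0.182 t 11.4
```

jog_arm(targets=[[0.012,0.036,0,-4],[0.024,0.072,0,-9],[0.036,0.108,0,-9],[0.046,0.144,0,-9],[0.049,0.172,0,-9]])

```text
time: 11.87
tool_pos: [0.6163, -0.2294, 0.2384]
tool_rot: [-0.001, 0.998, 0.069, -0.002]
contact_force: [0.2, 0.3, -2.2]
gripper_width: 0.177
```

jog_arm(targets=[[0,0,0,0],[0,0,0,0]])

```text
time: 12.03
tool_pos: [0.6156, -0.2281, 0.2386]
tool_rot: [-0.002, 0.998, 0.068, -0.002]
contact_force: [-0.6, 0.4, -2.9]
gripper_width: 0.181
```

```bash
python3 - <<'E'
from m import *
go(.616,-.229,.099,8.1)
E
```

```text
mm [  0.3   1.  139.6] turn -0.3 | at [ 0.6156 -0.2281  0.2386] psi 7.8 tilt 0.3 F [-0.6  0.4 -2.9] w 0.181 t 12.0
```

jog_arm(targets=[[-0.004,0.001,0.02,0],[-0.004,0.001,0.05,0],[-0.004,0.001,0.085,0],[-0.004,0.001,0.115,0],[-0.004,0.001,0.13,0]])

```text
time: 12.45
tool_pos: [0.6095, -0.2255, 0.1051]
tool_rot: [-0.003, 0.998, 0.07, -0.004]
contact_force: [-0.5, 0.1, -3.8]
gripper_width: 0.178
```

jog_arm(targets=[[0,0,0.005,0],[0,0,0.009,0],[0,0,0.01,0],[0,0,0.01,0]])

```text
time: 12.78
tool_pos: [0.6143, -0.2291, 0.1039]
tool_rot: [0.001, 0.998, 0.07, 0.001]
contact_force: [0.5, -0.6, -1.7]
gripper_width: 0.178
```

jog_arm(targets=[[0,0,0,0],[0,0,0,0],[0,0,0,0],[0,0,0,0]], fingers=1)

```text
time: 13.12
tool_pos: [0.6138, -0.2292, 0.1033]
tool_rot: [0.001, 0.998, 0.069, 0.001]
contact_force: [0.0, 0.9, -0.5]
gripper_width: 0.743
```

jog_arm(targets=[[0,0,-0.01,0],[0,0,-0.04,0],[0,0,-0.08,0],[0,0,-0.12,0],[0,0,-0.12,0]])

```text
time: 13.53
tool_pos: [0.6174, -0.231, 0.2344]
tool_rot: [0.005, 0.998, 0.07, 0.008]
contact_force: [-0.1, -0.8, 1.8]
gripper_width: 0.998
```

```bash
python3 - <<'E'
from m import *
go(.616,-.229,.22,8.1)
for f in('t8',):
    t=cv2.imread(f'pics/{f}.png')
t=snap('top','t9')[:,:,::-1].copy(); s=snap('side','s9')[:,:,::-1].copy()
hsv=cv2.cvtColor(t,cv2.COLOR_BGR2HSV)
for c in blob(t,cv2.inRange(hsv,(8,90,70),(28,255,255)),(255,400,200,275)):
    if cv2.contourArea(c)>20: print('slug',circ('top',c,.046),cv2.boundingRect(c))
E
```

```text
mm [-1.1 -2.1 14.4] turn -0.1 | at [ 0.6174 -0.231   0.2344] psi 8.0 tilt 1.0 F [-0.1 -0.8  1.8] w 0.998 t 13.5
slug (array([ 0.4482, -0.1103]), 0.0166) (344, 224, 12, 12)
slug (array([0.4322, 0.1127]), 0.0165) (270, 229, 12, 11)
slug (array([0.4635, 0.0322]), 0.0163) (297, 219, 12, 12)
```

```bash
python3 - <<'E'
from m import *
for f in ('side0','s9'):
    s=cv2.imread(f'pics/{f}.png');hsv=cv2.cvtColor(s,cv2.COLOR_BGR2HSV)
    for c in blob(s,cv2.inRange(hsv,(8,90,60),(28,255,255)),(180,340,180,330)):
        if cv2.contourArea(c)>20:
            x,y,w,h=cv2.boundingRect(c); print(f,(x,y,w,h),onz('side',x+w/2,y+5.5,.046).round(3))
    for c in blob(s,cv2.inRange(hsv,(3,90,60),(28,255,255)),(340,400,250,330))[:2]: print('h',cv2.boundingRect(c))
go(.463,.0325,.2,0)
E
```

```text
side0 (261, 288, 18, 25) [ 0.433 -0.19   0.046]
side0 (271, 257, 17, 24) [ 0.453 -0.109  0.046]
side0 (278, 211, 15, 22) [0.467 0.032 0.046]
side0 (267, 190, 14, 21) [0.437 0.109 0.046]
h (350, 272, 17, 32)
h (396, 255, 4, 7)
s9 (261, 288, 18, 25) [ 0.433 -0.19   0.046]
s9 (271, 257, 17, 24) [ 0.453 -0.109  0.046]
s9 (278, 211, 15, 22) [0.467 0.032 0.046]
s9 (267, 190, 14, 21) [0.437 0.109 0.046]
h (350, 273, 17, 31)
h (396, 255, 4, 7)
mm [-113.9 -280.6   26.7] turn 8.0 | at [ 0.6147 -0.2296  0.2267] psi 8.0 tilt 0.4 F [-0.  -0.4 -0.1] w 0.999 t 13.6
```

```bash
python3 - <<'E'
from m import *
t=cv2.imread('pics/t8.png');s=cv2.imread('pics/s8.png');g=t.max(2)
for th in(150,130,110):
    m=(g>th).astype(np.uint8)*255
    for c in blob(t,m,(258,332,130,202))[:2]: print(th,circ('top',cv2.convexHull(c),.105),cv2.boundingRect(c))
print('bobbin',onz('top',326,236.5,.052))
E
```

```text
150 (array([0.6148, 0.05  ]), 0.0631) (277, 150, 43, 44)
150 (array([0.6941, 0.1761]), 0.0363) (258, 132, 10, 24)
130 (array([0.6267, 0.0574]), 0.077) (269, 141, 53, 53)
130 (array([0.694 , 0.1788]), 0.0395) (258, 131, 10, 26)
110 (array([0.6392, 0.0503]), 0.1444) (258, 130, 74, 72)
110 (array([0.2482, 0.0303]), 0.4828) (285, 133, 1, 1)
bobbin [ 0.42715089 -0.03872261  0.052     ]
```

jog_arm(targets=[[-0.028,-0.018,0,7],[-0.06,-0.037,0,14],[-0.09,-0.056,0,21],[-0.12,-0.075,0,28],[-0.145,-0.095,0,35]], fingers=0.65)

```text
time: 14.05
tool_pos: [0.4537, -0.1539, 0.2198]
tool_rot: [-0.0, 0.972, -0.237, -0.002]
contact_force: [0.1, 0.4, 0.4]
gripper_width: 0.65
```

```bash
python3 - <<'E'
from m import *
go(.451,-.110,.10,-30)
E
```

```text
mm [-22.6 -37.7 119.8] turn 2.6 | at [ 0.4537 -0.1539  0.2198] psi -27.4 tilt 0.2 F [0.1 0.4 0.4] w 0.65 t 14.1
```

jog_arm(targets=[[-0.0226,-0.0377,0.03,2.6],[-0.0226,-0.0377,0.07,2.6],[-0.0226,-0.0377,0.11,2.6],[-0.0226,-0.0377,0.11,2.6],[-0.0226,-0.0377,0.12,2.6]])

```text
time: 14.47
tool_pos: [0.4517, -0.1102, 0.0999]
tool_rot: [-0.0, 0.967, -0.256, -0.002]
contact_force: [0.5, -0.1, 0.9]
gripper_width: 0.649
```

```bash
python3 - <<'E'
from m import *
go(.451,-.110,.022,-30)
s=snap('side','s10')[:,:,::-1]
cv2.imwrite('pics/crop10.png',cv2.resize(s[200:320,210:350],None,fx=5,fy=5,interpolation=2))
E
```

```text
mm [-0.8  0.1 77.9] turn 0.4 | at [ 0.4517 -0.1102  0.0999] psi -29.6 tilt 0.3 F [ 0.5 -0.1  0.9] w 0.649 t 14.5
```

View pics/crop10.png

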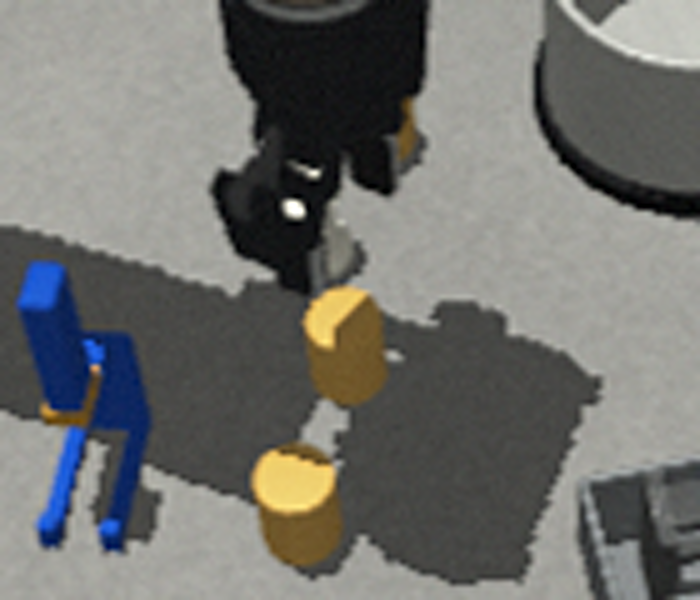

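jog_arm(targets=[[0,0,0.035,0],[0,0,0.06,0],[0,0,0.076,0],[0,0,0.076,0],[0,0,0.076,0]])

```text
time: 14.93
tool_pos: [0.4544, -0.1118, 0.0271]
tool_rot: [0.0, 0.967, -0.256, 0.001]
contact_force: [0.6, -0.1, 1.1]
gripper_width: 0.65
```

jog_arm(targets=[[0,0,0,0],[0,0,0,0],[0,0,0,0],[0,0,0,0],[0,0,0,0]], fingers=0.1)

```text
time: 15.35
tool_pos: [0.4558, -0.1122, 0.0289]
tool_rot: [0.001, 0.967, -0.256, 0.003]
contact_force: [-1.4, 0.6, 6.8]
gripper_width: 0.394
```

jog_arm(targets=[[0,0,-0.03,0],[0,0,-0.07,0],[0,0,-0.11,0],[0,0,-0.14,0],[0,0,-0.14,0]])

```text
time: 15.77
tool_pos: [0.4578, -0.1128, 0.1753]
tool_rot: [0.001, 0.967, -0.256, 0.008]
contact_force: [1.4, -0.4, 0.6]
gripper_width: 0.396
```

```bash
python3 - <<'E'
from m import *
go(.626+.033*.87,.057-.033*.5,.16,-30)
E
```

```text
mm [  95.5 -230.6   15.3] turn 0.4 | at [ 0.4578 -0.1128  0.1753] psi -29.6 tilt 0.9 F [ 1.4 -0.4  0.6] w 0.396 t 15.8
```

jog_arm(targets=[[0.014,-0.034,0,0],[0.028,-0.068,0,0],[0.042,-0.102,0,0],[0.056,-0.136,0,0],[0.07,-0.17,0,0]])

```text
time: 16.18
tool_pos: [0.5994, 0.0035, 0.1661]
tool_rot: [-0.0, 0.967, -0.256, 0.0]
contact_force: [-0.0, -0.5, 0.0]
gripper_width: 0.396
```

jog_arm(targets=[[0.014,-0.034,0,0],[0.025,-0.06,0,0],[0.025,-0.06,0,0],[0.025,-0.06,0,0],[0.025,-0.06,0.01,0]])

```text
time: 16.6
tool_pos: [0.6506, 0.0417, 0.1579]
tool_rot: [-0.0, 0.967, -0.256, 0.002]
contact_force: [-0.4, -0.5, -0.8]
gripper_width: 0.396
```

```bash
python3 - <<'E'
from m import *
go(.626+.033*.87,.057-.033*.5,.105,-30)
E
```

```text
mm [ 4.1 -0.9 52.9] turn 0.4 | at [0.6506 0.0417 0.1579] psi -29.6 tilt 0.2 F [-0.4 -0.5 -0.8] w 0.396 t 16.6
```

jog_arm(targets=[[0,0,0.02,0],[0,0,0.04,0],[0,0,0.053,0],[0,0,0.053,0],[0,0,0.053,0]])

```text
time: 17.02
tool_pos: [0.6483, 0.0414, 0.1017]
tool_rot: [0.0, 0.967, -0.256, -0.001]
contact_force: [1.2, -0.2, -0.5]
gripper_width: 0.397
```

jog_arm(targets=[[0,0,0,0],[0,0,0,0],[0,0,0,0],[0,0,-0.03,0],[0,0,-0.07,0]], fingers=0.65)

```text
time: 17.43
tool_pos: [0.6468, 0.0421, 0.1692]
tool_rot: [0.001, 0.967, -0.256, -0.004]
contact_force: [1.5, 0.4, -0.1]
gripper_width: 0.651
```

```bash
python3 - <<'E'
from m import *
go(.431,-.192,.175,-30)
E
```

```text
mm [-71.8 310.2  -5.8] turn 0.4 | at [0.6468 0.0421 0.1692] psi -29.6 tilt 0.5 F [ 1.5  0.4 -0.1] w 0.651 t 17.4
```

jog_arm(targets=[[-0.008,0.036,0,0],[-0.017,0.073,0,0],[-0.026,0.11,0,0],[-0.034,0.147,0,0],[-0.043,0.184,0,0]])

```text
time: 17.85
tool_pos: [0.5206, -0.0978, 0.1741]
tool_rot: [0.0, 0.967, -0.255, 0.001]
contact_force: [0.6, -1.2, 0.0]
gripper_width: 0.646
```

jog_arm(targets=[[-0.009,0.037,0,0],[-0.018,0.074,0,0],[-0.027,0.111,0,0],[-0.029,0.126,0.01,0],[-0.029,0.126,0.03,0]])

```text
time: 18.27
tool_pos: [0.4343, -0.1957, 0.1468]
tool_rot: [0.002, 0.966, -0.258, 0.004]
contact_force: [-0.4, 0.4, 0.3]
gripper_width: 0.654
```

```bash
python3 - <<'E'
from m import *
go(.431,-.192,.026,-30)
s=snap('side','s11')[:,:,::-1];hsv=cv2.cvtColor(np.ascontiguousarray(s),cv2.COLOR_BGR2HSV)
for c in blob(s,cv2.inRange(hsv,(8,90,60),(28,255,255)),(180,340,180,330)):
  if cv2.contourArea(c)>20:
    x,y,w,h=cv2.boundingRect(c); print((x,y,w,h),onz('side',x+w/2,y+5.5,.046).round(3))
E
```

```text
mm [ -4.7  -1.6 120.8] turn 0.1 | at [ 0.4343 -0.1957  0.1468] psi -29.9 tilt 0.5 F [-0.4  0.4  0.3] w 0.654 t 18.3
(260, 288, 19, 25) [ 0.432 -0.19   0.046]
(285, 211, 8, 22) [0.476 0.032 0.046]
(277, 191, 4, 16) [0.451 0.104 0.046]
```

jog_arm(targets=[[-0.004,-0.0015,0.035,0],[-0.004,-0.0015,0.07,0],[-0.004,-0.0015,0.1,0],[-0.004,-0.0015,0.12,0],[-0.004,-0.0015,0.12,0]])

```text
time: 18.73
tool_pos: [0.4281, -0.1863, 0.0188]
tool_rot: [-0.001, 0.967, -0.255, -0.004]
contact_force: [-0.4, -0.4, 0.3]
gripper_width: 0.651
```

jog_arm(targets=[[0,0,0,0],[0,0,0,0],[0,0,0,0],[0,0,0,0],[0,0,0,0]], fingers=0.1)

```text
time: 19.15
tool_pos: [0.4323, -0.1893, 0.0246]
tool_rot: [0.0, 0.967, -0.256, 0.002]
contact_force: [1.0, -0.4, 3.1]
gripper_width: 0.401
```

jog_arm(targets=[[0,0,-0.03,0],[0,0,-0.07,0],[0,0,-0.11,0],[0,0,-0.14,0],[0,0,-0.145,0]])

```text
time: 19.57
tool_pos: [0.4344, -0.1907, 0.176]
tool_rot: [0.002, 0.967, -0.256, 0.006]
contact_force: [0.5, -0.0, 0.6]
gripper_width: 0.396
```

```bash
python3 - <<'E'
from m import *
go(.626-.033*.87,.057+.033*.5,.165,-30)
E
```

```text
mm [  11.  -310.2   11. ] turn 0.4 | at [ 0.4344 -0.1907  0.176 ] psi -29.6 tilt 0.8 F [ 0.5 -0.   0.6] w 0.396 t 19.6
```

jog_arm(targets=[[0.001,-0.037,0,0],[0.002,-0.074,0,0],[0.003,-0.111,0,0],[0.005,-0.148,0,0],[0.006,-0.185,0,0]])

```text
time: 19.98
tool_pos: [0.5282, -0.0292, 0.1678]
tool_rot: [0.0, 0.967, -0.256, 0.0]
contact_force: [0.3, -0.8, -0.2]
gripper_width: 0.403
```

jog_arm(targets=[[0.001,-0.037,0,0],[0.002,-0.074,0,0],[0.003,-0.111,0,0],[0.005,-0.125,0,0],[0.005,-0.125,0,0]])

```text
time: 20.4
tool_pos: [0.5948, 0.0778, 0.1675]
tool_rot: [-0.0, 0.967, -0.254, -0.0]
contact_force: [0.4, 0.2, 0.4]
gripper_width: 0.4
```

```bash
python3 - <<'E'
from m import *
go(.626-.033*.87,.057+.033*.5,.105,-30)
E
```

```text
mm [ 4.3  2.5 62.5] turn 0.6 | at [0.5948 0.0778 0.1675] psi -29.4 tilt 0.0 F [0.4 0.2 0.4] w 0.4 t 20.4
```

jog_arm(targets=[[0.004,0.0025,0.02,0],[0.004,0.0025,0.045,0],[0.004,0.0025,0.06,0],[0.004,0.0025,0.06,0],[0.004,0.0025,0.06,0]])

```text
time: 20.82
tool_pos: [0.5947, 0.0702, 0.1067]
tool_rot: [0.001, 0.967, -0.256, -0.001]
contact_force: [-0.9, -0.4, -0.9]
gripper_width: 0.395
```

jog_arm(targets=[[0,0,0,0],[0,0,0,0],[0,0,0,0],[0,0,-0.03,0],[0,0,-0.07,0]], fingers=0.65)

```text
time: 21.23
tool_pos: [0.5933, 0.0712, 0.1748]
tool_rot: [0.001, 0.967, -0.256, -0.004]
contact_force: [1.2, 0.2, 0.1]
gripper_width: 0.653
```

jog_arm(targets=[[-0.02,0.01,-0.01,-7],[-0.04,0.02,-0.01,-14],[-0.06,0.04,-0.01,-21],[-0.08,0.06,-0.01,-28],[-0.09,0.08,-0.01,-35]])

```text
time: 21.65
tool_pos: [0.4769, 0.0466, 0.1888]
tool_rot: [-0.0, 0.999, 0.051, 0.001]
contact_force: [-0.3, -0.4, -0.1]
gripper_width: 0.648
```

jog_arm(targets=[[0,0,0,-7],[0,0,0,-14],[0,0,0,-21],[0,0,0,-28],[0,0,0,-35]])

```text
time: 22.07
tool_pos: [0.4787, 0.0461, 0.1892]
tool_rot: [0.001, 0.938, 0.348, 0.001]
contact_force: [0.0, 0.1, 0.8]
gripper_width: 0.648
```

```bash
python3 - <<'E'
from m import *
go(.465,.032,.105,60)
E
```

```text
mm [-19.6   1.8  84.2] turn -19.3 | at [0.4787 0.0461 0.1892] psi 40.7 tilt 0.1 F [0.  0.1 0.8] w 0.648 t 22.1
```

jog_arm(targets=[[-0.0196,0.0018,0,-7],[-0.0196,0.0018,0.01,-14],[-0.0196,0.0018,0.03,-19],[-0.0196,0.0018,0.05,-19],[-0.0196,0.0018,0.06,-19]])

```text
time: 22.48
tool_pos: [0.4638, 0.0321, 0.1266]
tool_rot: [-0.0, 0.869, 0.495, -0.0]
contact_force: [-0.1, -0.4, 0.3]
gripper_width: 0.655
```

```bash
python3 - <<'E'
from m import *
go(.465,.032,.025,60)
s=snap('side','s12')[:,:,::-1];hsv=cv2.cvtColor(np.ascontiguousarray(s),cv2.COLOR_BGR2HSV)
for c in blob(s,cv2.inRange(hsv,(8,90,60),(28,255,255)),(180,340,180,330)):
  if cv2.contourArea(c)>20:
    x,y,w,h=cv2.boundingRect(c); print((x,y,w,h),onz('side',x+w/2,y+5.5,.046).round(3))
cv2.imwrite('pics/crop11.png',cv2.resize(s[160:280,240:400],None,fx=4,fy=4,interpolation=2))
E
```

```text
mm [  0.5   1.1 101.6] turn -0.6 | at [0.4638 0.0321 0.1266] psi 59.4 tilt 0.1 F [-0.1 -0.4  0.3] w 0.655 t 22.5
(279, 212, 14, 21) [0.469 0.029 0.046]
(267, 189, 14, 22) [0.437 0.112 0.046]
(330, 193, 10, 17) [0.597 0.088 0.046]
```

View pics/crop11.png

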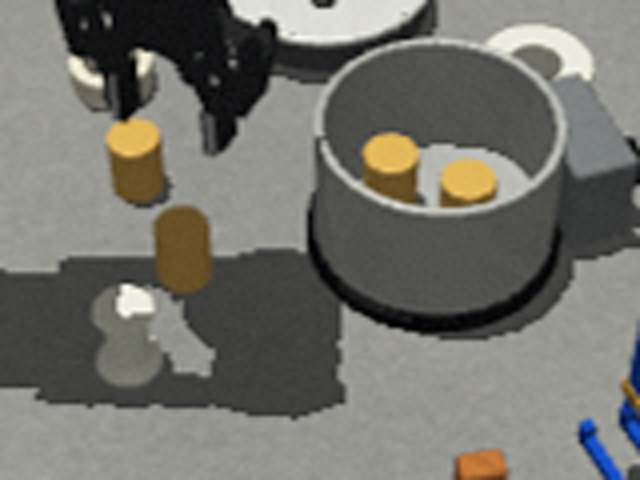

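jog_arm(targets=[[0.0005,0.001,0.03,0],[0.0005,0.001,0.06,0],[0.0005,0.001,0.085,0],[0.0005,0.001,0.1,0],[0.0005,0.001,0.1,0]])

```text
time: 22.95
tool_pos: [0.4633, 0.0323, 0.0252]
tool_rot: [-0.002, 0.869, 0.495, -0.002]
contact_force: [-0.1, -0.4, -0.8]
gripper_width: 0.647
```

jog_arm(targets=[[0,0,0,0],[0,0,0,0],[0,0,0,0],[0,0,0,0],[0,0,0,0]], fingers=0.1)

```text
time: 23.37
tool_pos: [0.4674, 0.032, 0.0299]
tool_rot: [0.001, 0.869, 0.495, 0.002]
contact_force: [0.0, 0.2, 6.4]
gripper_width: 0.399
```

jog_arm(targets=[[0,0,-0.03,0],[0,0,-0.07,0],[0,0,-0.11,0],[0,0,-0.14,0],[0,0,-0.145,0]])

```text
time: 23.78
tool_pos: [0.4693, 0.0318, 0.1805]
tool_rot: [0.004, 0.869, 0.495, 0.005]
contact_force: [0.6, -0.0, 0.7]
gripper_width: 0.396
```

```bash
python3 - <<'E'
from m import *
go(.626+.033*.5,.057+.033*.87,.165,60)
go(.626-.033*.5,.057-.033*.87,.165,60)
E
```

```text
mm [134.6 121.6  15.5] turn -0.6 | at [0.4693 0.0318 0.1805] psi 59.4 tilt 0.7 F [ 0.6 -0.   0.7] w 0.396 t 23.8
mm [ 68.4 122.4  15.5] turn -0.6 | at [0.4693 0.0318 0.1805] psi 59.4 tilt 0.7 F [ 0.6 -0.   0.7] w 0.396 t 23.8
```

jog_arm(targets=[[0.017,0.03,0,0],[0.034,0.06,0,0],[0.051,0.09,0,0],[0.066,0.12,0,0],[0.066,0.12,0,0]])

```text
time: 24.2
tool_pos: [0.6062, 0.0271, 0.1707]
tool_rot: [-0.0, 0.869, 0.495, -0.0]
contact_force: [-1.3, -0.3, -0.8]
gripper_width: 0.398
```

jog_arm(targets=[[0,0,0,0],[0,0,0.01,0],[0,0,0.02,0]])

```text
time: 24.45
tool_pos: [0.602, 0.0278, 0.1526]
tool_rot: [0.0, 0.869, 0.495, 0.0]
contact_force: [0.1, 0.3, -0.4]
gripper_width: 0.395
```

```bash
python3 - <<'E'
from m import *
go(.626-.033*.5,.057-.033*.87,.105,60)
E
```

```text
mm [ 4.2  6.3 47.6] turn -0.6 | at [0.602  0.0278 0.1526] psi 59.4 tilt 0.1 F [ 0.1  0.3 -0.4] w 0.395 t 24.4
```

jog_arm(targets=[[0.004,0.006,0.01,0],[0.004,0.006,0.03,0],[0.004,0.006,0.044,0],[0.004,0.006,0.046,0],[0.004,0.006,0.046,0]])

```text
time: 24.87
tool_pos: [0.6076, 0.0283, 0.1047]
tool_rot: [-0.001, 0.869, 0.495, -0.002]
contact_force: [0.7, 0.6, -0.1]
gripper_width: 0.393
```

jog_arm(targets=[[0,0,0,0],[0,0,0,0],[0,0,0,0],[0,0,-0.03,0],[0,0,-0.07,0]], fingers=0.65)

```text
time: 25.28
tool_pos: [0.6069, 0.0283, 0.1735]
tool_rot: [-0.002, 0.869, 0.495, -0.003]
contact_force: [0.3, -0.1, 0.4]
gripper_width: 0.652
```

```bash
python3 - <<'E'
from m import *
go(.434,.111,.17,60)
E
```

```text
mm [ -16.9 -191.     3.5] turn -0.6 | at [0.6069 0.0283 0.1735] psi 59.4 tilt 0.5 F [ 0.3 -0.1  0.4] w 0.652 t 25.3
```

jog_arm(targets=[[-0.004,-0.038,0,0],[-0.008,-0.076,0,0],[-0.012,-0.114,0,0],[-0.016,-0.152,0,0],[-0.017,-0.189,0,0]])

```text
time: 25.7
tool_pos: [0.4372, 0.1101, 0.1777]
tool_rot: [0.0, 0.869, 0.495, 0.001]
contact_force: [-0.4, 0.8, -0.2]
gripper_width: 0.652
```

jog_arm(targets=[[0,0,0.02,0],[0,0,0.04,0],[0,0,0.04,0],[0,0,0.04,0]])

```text
time: 26.03
tool_pos: [0.438, 0.1098, 0.1368]
tool_rot: [-0.0, 0.869, 0.495, -0.0]
contact_force: [0.4, -0.4, 0.6]
gripper_width: 0.647
```

```bash
python3 - <<'E'
from m import *
go(.434,.111,.025,60)
s=snap('side','s13')[:,:,::-1];hsv=cv2.cvtColor(np.ascontiguousarray(s),cv2.COLOR_BGR2HSV)
for c in blob(s,cv2.inRange(hsv,(8,90,60),(28,255,255)),(180,380,160,330)):
  if cv2.contourArea(c)>20:
    x,y,w,h=cv2.boundingRect(c); print((x,y,w,h),onz('side',x+w/2,y+5.5,.046).round(3))
E
```

```text
mm [ -1.   -4.  111.8] turn -0.6 | at [0.438  0.1098 0.1368] psi 59.4 tilt 0.1 F [ 0.4 -0.4  0.6] w 0.647 t 26.0
(350, 272, 17, 32) [ 0.629 -0.16   0.046]
(330, 193, 34, 19) [0.628 0.087 0.046]
(267, 190, 14, 20) [0.437 0.109 0.046]
```

jog_arm(targets=[[-0.001,-0.003,0.03,0],[-0.001,-0.003,0.065,0],[-0.001,-0.003,0.095,0],[-0.001,-0.003,0.11,0],[-0.001,-0.003,0.11,0]])

```text
time: 26.5
tool_pos: [0.4335, 0.11, 0.0242]
tool_rot: [-0.001, 0.869, 0.495, -0.003]
contact_force: [-1.4, 0.5, 0.3]
gripper_width: 0.652
```

jog_arm(targets=[[0,0,0,0],[0,0,0,0],[0,0,0,0],[0,0,0,0],[0,0,0,0]], fingers=0.1)

```text
time: 26.92
tool_pos: [0.4375, 0.1106, 0.0292]
tool_rot: [0.001, 0.869, 0.495, 0.002]
contact_force: [-0.5, 0.4, 6.3]
gripper_width: 0.398
```

jog_arm(targets=[[0,0,-0.03,0],[0,0,-0.07,0],[0,0,-0.11,0],[0,0,-0.14,0],[0,0,-0.145,0]])

```text
time: 27.33
tool_pos: [0.439, 0.1108, 0.1795]
tool_rot: [0.003, 0.869, 0.495, 0.006]
contact_force: [1.1, 0.0, -0.3]
gripper_width: 0.398
```

```bash
python3 - <<'E'
from m import *
go(.626+.033*.5,.057+.033*.87,.17,60)
E
```

```text
mm [ 82.1 187.9   9.5] turn -0.6 | at [0.439  0.1108 0.1795] psi 59.4 tilt 0.7 F [ 1.1  0.  -0.3] w 0.398 t 27.3
```

jog_arm(targets=[[0.015,0.035,0,0],[0.031,0.071,0,0],[0.047,0.107,0,0],[0.063,0.143,0,0],[0.077,0.177,0,0]])

```text
time: 27.75
tool_pos: [0.6284, 0.0863, 0.171]
tool_rot: [-0.0, 0.869, 0.495, -0.0]
contact_force: [0.2, 0.4, -0.3]
gripper_width: 0.398
```

jog_arm(targets=[[0.006,0.013,0,0],[0.006,0.013,0.01,0],[0.006,0.013,0.02,0],[0.006,0.013,0.02,0]])

```text
time: 28.08
tool_pos: [0.6379, 0.0852, 0.1474]
tool_rot: [-0.002, 0.869, 0.495, -0.003]
contact_force: [-0.5, 0.4, -1.2]
gripper_width: 0.399
```

```bash
python3 - <<'E'
from m import *
go(.626+.033*.5,.057+.033*.87,.105,60)
E
```

```text
mm [ 2.7  3.7 42.4] turn -0.6 | at [0.6379 0.0852 0.1474] psi 59.4 tilt 0.4 F [-0.5  0.4 -1.2] w 0.399 t 28.1
```

jog_arm(targets=[[0.003,0.003,0.01,0],[0.003,0.003,0.03,0],[0.003,0.003,0.041,0],[0.003,0.003,0.041,0],[0.003,0.003,0.041,0]])

```text
time: 28.5
tool_pos: [0.6439, 0.0863, 0.1096]
tool_rot: [-0.001, 0.869, 0.495, -0.001]
contact_force: [-0.4, -0.0, -0.1]
gripper_width: 0.394
```

jog_arm(targets=[[0,0,0,0],[0,0,0,0],[0,0,0,0],[0,0,-0.03,0],[0,0,-0.07,0]], fingers=0.65)

```text
time: 28.92
tool_pos: [0.6423, 0.086, 0.177]
tool_rot: [-0.002, 0.869, 0.495, -0.004]
contact_force: [1.1, -0.2, -0.4]
gripper_width: 0.656
```

jog_arm(targets=[[0,0,-0.03,0],[-0.02,0,-0.06,7],[-0.04,0.01,-0.07,14],[-0.07,0.02,-0.07,21],[-0.1,0.03,-0.07,28]])

```text
time: 29.33
tool_pos: [0.621, -0.0159, 0.2541]
tool_rot: [0.001, 0.963, 0.268, 0.002]
contact_force: [-0.3, -0.3, -0.5]
gripper_width: 0.651
```

```bash
python3 - <<'E'
from m import *
go(.614,-.229,.24,8)
E
```

```text
mm [-116.1  178.8   14.1] turn 23.1 | at [ 0.621  -0.0159  0.2541] psi 31.1 tilt 0.3 F [-0.3 -0.3 -0.5] w 0.651 t 29.3
```

jog_arm(targets=[[-0.02,0.032,0,6],[-0.04,0.065,0,12],[-0.06,0.097,0,18],[-0.085,0.13,0,23],[-0.105,0.16,0,23]], fingers=1)

```text
time: 29.75
tool_pos: [0.6134, -0.209, 0.2521]
tool_rot: [0.001, 0.997, 0.071, 0.001]
contact_force: [0.9, 0.5, -0.2]
gripper_width: 1.002
```

jog_arm(targets=[[0.002,0.023,0,0],[0.002,0.023,0,0],[0.002,0.023,0.02,0],[0.002,0.023,0.03,0],[0.002,0.023,0.03,0]])

```text
time: 30.17
tool_pos: [0.6176, -0.2277, 0.2175]
tool_rot: [-0.002, 0.997, 0.073, -0.002]
contact_force: [-0.9, 0.1, -1.0]
gripper_width: 0.997
```

```bash
python3 - <<'E'
from m import *
go(.614,-.229,.099,8.1)
t=snap('top','t14');s=snap('side','s14')
hsv=cv2.cvtColor(s,cv2.COLOR_RGB2HSV)
for c in blob(s,cv2.inRange(hsv,(3,90,60),(28,255,255)),(180,390,160,330)):
  if cv2.contourArea(c)>10: print(cv2.boundingRect(c))
hsv=cv2.cvtColor(t,cv2.COLOR_RGB2HSV)
for c in blob(t,cv2.inRange(hsv,(8,90,70),(28,255,255)),(255,410,130,275)):
  if cv2.contourArea(c)>10: print('top',cv2.boundingRect(c),circ('top',c,.066))
m=(t.max(2)>130).astype(np.uint8)*255
c=cv2.convexHull(blob(t,m,(180,262,140,222))[0]);print('lid on rest',circ('top',c,.036))
E
```

```text
mm [ -3.8   0.8 118.5] turn 0.3 | at [ 0.6176 -0.2277  0.2175] psi 8.4 tilt 0.3 F [-0.9  0.1 -1. ] w 0.997 t 30.2
(350, 273, 17, 31)
(330, 193, 19, 19)
(339, 160, 51, 30)
(218, 274, 12, 12)
top (294, 158, 18, 24) (array([0.6256, 0.0355]), 0.0267)
top (280, 158, 12, 12) (array([0.6437, 0.0861]), 0.0167)
top (286, 174, 12, 12) (array([0.5962, 0.0682]), 0.0166)
top (393, 169, 7, 6) (array([ 0.6268, -0.2469]), 0.0086)
lid on rest (array([0.5672, 0.2908]), 0.0826)
```

jog_arm(targets=[[-0.003,0.001,0.03,0],[-0.003,0.001,0.06,0],[-0.003,0.001,0.09,0],[-0.003,0.001,0.117,0],[-0.003,0.001,0.117,0]])

```text
time: 30.68
tool_pos: [0.6129, -0.228, 0.0977]
tool_rot: [-0.003, 0.997, 0.073, -0.004]
contact_force: [-1.7, 1.0, -2.1]
gripper_width: 0.999
```

jog_arm(targets=[[0,0,0,0],[0,0,0,0],[0,0,0,0],[0,0,0,0],[0,0,0,0]], fingers=0)

```text
time: 31.1
tool_pos: [0.6174, -0.2309, 0.1061]
tool_rot: [0.001, 0.997, 0.073, 0.001]
contact_force: [-0.2, 0.1, -0.5]
gripper_width: 0.297
```

jog_arm(targets=[[0,0,0,0],[0,0,0,0],[0,0,0,0],[0,0,0,0],[0,0,0,0]])

```text
time: 31.52
tool_pos: [0.6172, -0.2305, 0.1056]
tool_rot: [0.0, 0.997, 0.073, 0.001]
contact_force: [-1.1, 1.0, 6.1]
gripper_width: 0.182
```

jog_arm(targets=[[0,0,-0.02,0],[0,0,-0.05,0],[0,0,-0.085,0],[0,0,-0.12,0],[0,0,-0.14,0]])

```text
time: 31.93
tool_pos: [0.617, -0.2309, 0.2476]
tool_rot: [0.001, 0.997, 0.073, 0.002]
contact_force: [0.9, 0.2, -1.2]
gripper_width: 0.176
```

```bash
python3 - <<'E'
from m import *
go(.468,.298,.24,-5)
E
```

```text
mm [ -70.4 -545.     7.6] turn 13.4 | at [ 0.617  -0.2309  0.2476] psi 8.4 tilt 0.2 F [ 0.9  0.2 -1.2] w 0.176 t 31.9
```

jog_arm(targets=[[-0.01,-0.036,0,4],[-0.02,-0.073,0,8],[-0.03,-0.11,0,13.4],[-0.04,-0.148,0,13.4],[-0.045,-0.186,0,13.4]])

```text
time: 32.35
tool_pos: [0.5427, -0.0517, 0.2424]
tool_rot: [-0.0, 0.999, -0.045, -0.001]
contact_force: [-0.1, -0.4, -1.9]
gripper_width: 0.18
```

```bash
python3 - <<'E'
from m import *
go(.474,.298,.245,-5)
E
```

```text
mm [ -99.5 -342.2   -2.6] turn -0.1 | at [ 0.5427 -0.0517  0.2424] psi -5.1 tilt 0.1 F [-0.1 -0.4 -1.9] w 0.18 t 32.4
```

jog_arm(targets=[[-0.011,-0.037,0,0],[-0.022,-0.074,0,0],[-0.033,-0.111,0,0],[-0.044,-0.148,0,0],[-0.055,-0.185,0,0]])

```text
time: 32.77
tool_pos: [0.5048, 0.1376, 0.2428]
tool_rot: [0.0, 0.999, -0.044, -0.001]
contact_force: [0.1, 0.6, -1.9]
gripper_width: 0.178
```

jog_arm(targets=[[-0.011,-0.037,0,0],[-0.022,-0.074,0,0],[-0.033,-0.111,0,0],[-0.044,-0.145,0,0],[-0.0445,-0.157,0,0]])

```text
time: 33.18
tool_pos: [0.4732, 0.3001, 0.2426]
tool_rot: [-0.0, 0.999, -0.042, -0.001]
contact_force: [-0.5, 0.5, -2.2]
gripper_width: 0.18
```

jog_arm(targets=[[0,0,0.03,0],[0,0,0.06,0],[0,0,0.085,0],[0,0,0.094,0],[0,0,0.094,0]])

```text
time: 33.6
tool_pos: [0.4732, 0.295, 0.1455]
tool_rot: [0.002, 0.999, -0.044, -0.003]
contact_force: [-0.8, 0.4, -2.4]
gripper_width: 0.173
```

```bash
python3 - <<'E'
from m import *
go(.574,.2895,.1486,-5)
s=snap('side','s15')[:,:,::-1]
cv2.imwrite('pics/crop12.png',cv2.resize(s[90:190,240:370],None,fx=6,fy=6,interpolation=2))
E
```

```text
mm [100.9  -3.4  -3.1] turn -0.0 | at [0.4732 0.295  0.1455] psi -5.0 tilt 0.5 F [-0.8  0.4 -2.4] w 0.173 t 33.6
```

View pics/crop12.png

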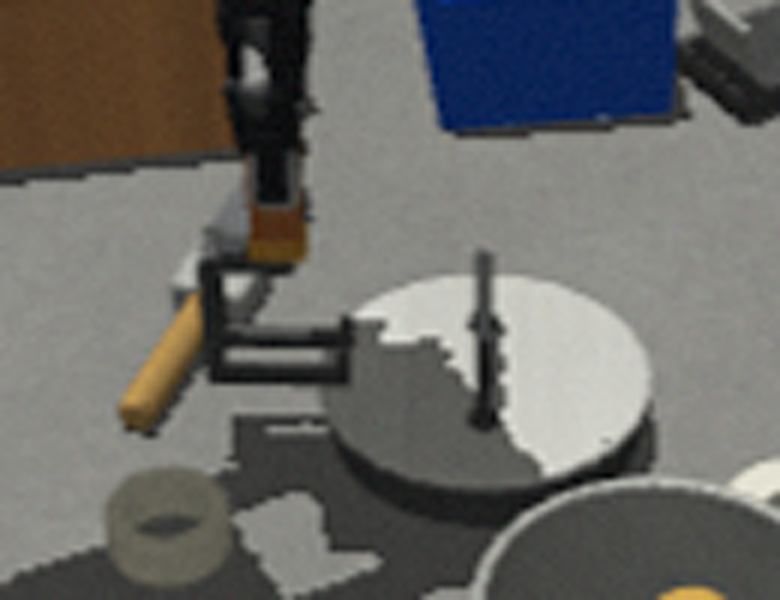

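jog_arm(targets=[[0,-0.005,0,0],[0.01,-0.005,0,0],[0.03,-0.005,0,0],[0.05,-0.005,0,0],[0.07,-0.005,0,0]])

```text
time: 34.07
tool_pos: [0.5484, 0.2957, 0.1524]
tool_rot: [-0.001, 0.999, -0.044, 0.002]
contact_force: [0.0, -0.8, -2.4]
gripper_width: 0.179
```

jog_arm(targets=[[0.015,0,0,0],[0.029,0,0,0],[0.029,0,0,0],[0.029,0,0,0]])

```text
time: 34.4
tool_pos: [0.5763, 0.2929, 0.1515]
tool_rot: [-0.001, 0.999, -0.044, 0.001]
contact_force: [0.7, -0.2, -2.6]
gripper_width: 0.181
```

```bash
python3 - <<'E'
from m import *
go(.574,.2895,.1486,-5)
s=snap('side','s16')[:,:,::-1]
cv2.imwrite('pics/crop13.png',cv2.resize(s[90:190,270,None] if 0 else s[90:190,260:370],None,fx=6,fy=6,interpolation=2))
E
```

```text
mm [-2.   3.6  2.9] turn -0.1 | at [0.5763 0.2929 0.1515] psi -5.1 tilt 0.1 F [ 0.7 -0.2 -2.6] w 0.181 t 34.4
```

View pics/crop13.png

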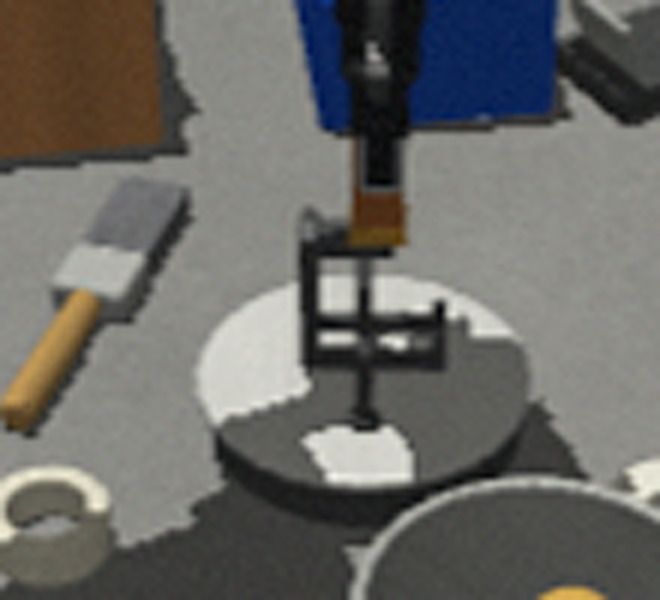

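jog_arm(targets=[[-0.003,0,0,0],[-0.006,0,0,0],[-0.006,0,-0.005,0],[-0.006,0,-0.01,0],[-0.006,0,-0.013,0]])

```text
time: 34.87
tool_pos: [0.5686, 0.2936, 0.1642]
tool_rot: [-0.0, 0.999, -0.044, 0.001]
contact_force: [0.4, -0.3, -1.7]
gripper_width: 0.181
```

jog_arm(targets=[[0,0,-0.004,0],[0,0,-0.01,0],[0,0,-0.018,0],[0,0,-0.03,0],[0,0,-0.045,0]])

```text
time: 35.28
tool_pos: [0.5677, 0.293, 0.2072]
tool_rot: [0.001, 0.999, -0.044, -0.001]
contact_force: [0.8, 0.3, -6.3]
gripper_width: 0.179
```

jog_arm(targets=[[0,0,-0.018,0],[0,0,-0.038,0],[0,0,-0.06,0],[0,0,-0.078,0],[0,0,-0.09,0]])

```text
time: 35.7
tool_pos: [0.5694, 0.2936, 0.3022]
tool_rot: [-0.001, 0.999, -0.044, 0.002]
contact_force: [0.7, 0.8, -6.1]
gripper_width: 0.18
```

jog_arm(targets=[[0,0,0,0],[0,0,0,0],[0,0,0,0]])

```text
time: 35.95
tool_pos: [0.568, 0.2931, 0.2963]
tool_rot: [0.0, 0.999, -0.044, -0.001]
contact_force: [-0.6, -0.6, -6.5]
gripper_width: 0.181
```

```bash
cat >> m.py <<'E'
def sidelid(f):
    # white lid flange extents in the side view: column extremes of the biggest bright/grey round blob are read off by edges
    s=cv2.imread(f'pics/{f}.png'); return s
E
python3 - <<'E'
from m import *
snap('side','s17')
go(.627,.059,.296,-5)
E
```

```text
mm [ 79.5 227.9  -0.4] turn -0.0 | at [0.5678 0.293  0.2956] psi -5.0 tilt 0.2 F [ 0.4 -0.4 -6.5] w 0.18 t 36.0
```

jog_arm(targets=[[0.002,0.006,0,0],[0.006,0.018,0,0],[0.013,0.038,0,0],[0.021,0.063,0,0],[0.03,0.088,0,0]])

```text
time: 36.42
tool_pos: [0.5906, 0.2012, 0.297]
tool_rot: [0.001, 0.999, -0.044, -0.001]
contact_force: [0.3, 0.6, -6.3]
gripper_width: 0.179
```

jog_arm(targets=[[0.009,0.025,0,0],[0.017,0.05,0,0],[0.026,0.075,0,0],[0.034,0.097,0,0],[0.04,0.115,0,0]])

```text
time: 36.83
tool_pos: [0.6206, 0.0817, 0.297]
tool_rot: [0.001, 0.999, -0.045, -0.0]
contact_force: [0.0, 0.1, -5.3]
gripper_width: 0.179
```

jog_arm(targets=[[0.004,0.012,0,0],[0.007,0.02,0,0],[0.0085,0.024,0,0],[0.0085,0.024,0.01,0],[0.0085,0.024,0.02,0]])

```text
time: 37.25
tool_pos: [0.6271, 0.0609, 0.2779]
tool_rot: [-0.0, 0.999, -0.044, 0.001]
contact_force: [-0.0, 0.3, -6.2]
gripper_width: 0.179
```

jog_arm(targets=[[0,0,0.005,0],[0,0,0.005,0],[0,0,0.005,0]])

```text
time: 37.5
tool_pos: [0.6261, 0.0611, 0.2714]
tool_rot: [-0.0, 0.999, -0.043, -0.001]
contact_force: [-0.2, 0.6, -5.6]
gripper_width: 0.177
```

```bash
python3 - <<'E'
from m import *
s=snap('side','s18')
go(.6263,.060,.235,-5)
g=s.max(2)
for v in range(170,222,4):
    print(v,' '.join(f'{x}' for x in g[v,300:400:2]))
E
```

```text
mm [-0.2  1.  37.4] turn 0.0 | at [0.6266 0.061  0.2724] psi -5.0 tilt 0.0 F [-1.5  0.6 -5.5] w 0.18 t 37.5
170 56 30 34 35 33 34 40 44 41 158 222 218 219 218 218 217 220 122 29 76 80 82 82 35 43 31 37 111 108 47 58 28 58 93 86 215 213 211 210 222 233 234 212 142 145 143 145 145 145 149
174 146 149 135 31 28 33 38 30 161 228 226 224 226 225 224 223 227 204 131 71 72 69 70 54 54 31 36 116 55 50 39 40 77 99 92 92 91 90 92 91 146 236 233 236 164 150 150 147 144 144
178 148 145 148 148 147 147 149 139 102 99 97 97 97 97 95 102 97 94 93 94 95 95 97 93 97 57 44 99 98 95 97 96 94 94 96 98 96 98 98 99 95 135 165 239 156 153 150 151 148 151
182 150 147 149 147 146 147 145 151 100 95 98 96 97 100 98 99 95 206 91 95 98 96 93 96 97 37 46 99 95 97 96 95 97 98 94 97 98 101 100 99 99 99 129 130 120 150 148 142 147 144
186 146 147 147 142 146 146 147 147 120 96 98 96 95 100 93 95 94 220 216 212 204 201 217 217 208 30 68 98 99 97 96 96 94 94 95 98 94 99 98 99 98 98 130 127 126 119 150 147 147 148
190 142 143 149 147 151 148 151 149 147 120 99 97 97 96 98 98 100 165 216 214 216 219 216 176 65 39 30 88
[... 592 characters left out ...]
 84 62 53 54 56 57 57 59 60 60 55
206 147 144 146 142 150 147 147 141 147 124 70 76 74 77 80 80 97 100 99 99 101 101 101 97 93 93 95 96 97 98 100 101 85 81 79 85 80 78 76 78 52 49 55 53 51 52 52 57 55 59
210 146 150 147 144 145 146 149 149 139 40 73 73 71 76 76 79 78 79 83 82 93 98 100 103 100 98 96 101 102 106 100 85 78 80 83 79 76 75 75 73 51 55 54 59 54 57 54 55 52 112
214 148 148 150 150 148 146 147 146 108 42 70 76 75 75 73 77 84 80 79 80 82 78 79 80 81 80 83 81 83 80 77 75 77 81 78 79 77 77 75 66 50 51 54 53 59 53 55 55 56 60
218 145 144 146 145 151 146 146 148 110 39 72 75 75 75 75 78 78 76 80 79 80 81 83 75 82 80 80 79 82 83 78 77 75 79 77 76 78 75 74 38 39 56 55 53 54 55 55 56 58 79
```

jog_arm(targets=[[0,0.001,0.004,0],[0,0.001,0.01,0],[0,0.001,0.016,0],[0,0.001,0.019,0],[0,0.001,0.021,0]])

```text
time: 37.97
tool_pos: [0.6263, 0.0593, 0.2505]
tool_rot: [0.0, 0.999, -0.044, -0.001]
contact_force: [-0.3, 0.1, -5.9]
gripper_width: 0.182
```

jog_arm(targets=[[0,0,0.002,0],[0,0,0.004,0],[0,0,0.006,0],[0,0,0.008,0],[0,0,0.01,0]])

```text
time: 38.38
tool_pos: [0.6269, 0.0593, 0.2418]
tool_rot: [-0.0, 0.999, -0.044, 0.0]
contact_force: [0.4, 0.2, -5.3]
gripper_width: 0.177
```

jog_arm(targets=[[0,0,0.002,0],[0,0,0.004,0],[0,0,0.006,0],[0,0,0.006,0]])

```text
time: 38.72
tool_pos: [0.6269, 0.0593, 0.2361]
tool_rot: [-0.0, 0.999, -0.044, 0.0]
contact_force: [-0.4, -0.1, -1.8]
gripper_width: 0.179
```

```bash
python3 - <<'E'
from m import *
s=snap('side','s19')
go(.6263,.060,.235,-5)
g=s.max(2)
for v in (180,184,188,192,196,200,204,210): print(v,' '.join(f'{x}' for x in g[v,306:336:2]),'..',' '.join(f'{x}' for x in g[v,370:396:2]))
E
```

```text
mm [-0.7 -0.6  1.1] turn -0.0 | at [0.6269 0.0593 0.2361] psi -5.0 tilt 0.0 F [-0.   0.  -2.7] w 0.182 t 38.8
180 149 148 146 147 153 151 149 222 220 219 219 218 216 220 171 .. 221 221 212 212 208 119 124 126 139 137 149 148 148
184 151 149 151 146 147 154 225 227 227 229 226 226 225 230 175 .. 96 97 98 94 99 95 122 125 126 121 154 146 148
188 145 148 152 145 148 133 98 98 100 103 99 100 99 101 96 .. 97 98 99 96 96 97 103 131 128 126 125 136 145
192 142 150 145 149 148 127 97 98 99 98 99 100 99 96 211 .. 97 97 99 98 96 97 102 129 124 124 122 125 123
196 148 144 144 146 145 145 88 99 95 95 94 100 98 98 169 .. 96 97 100 101 96 102 84 56 77 75 102 125 125
200 146 144 147 145 144 145 118 90 99 100 96 101 100 101 115 .. 99 98 100 98 99 95 56 58 54 54 51 99 128
204 150 151 145 145 147 146 126 70 78 100 99 97 98 101 95 .. 97 102 98 99 86 60 50 55 52 54 54 53 51
210 146 143 148 147 150 138 36 74 69 74 77 75 82 99 97 .. 91 80 75 73 74 44 52 56 56 55 54 54 54
```

jog_arm(targets=[[0,0,0.004,0],[0,0,0.008,0],[0,0,0.012,0],[0,0,0.012,0],[0,0,0.012,0]])

```text
time: 39.18
tool_pos: [0.6264, 0.0593, 0.223]
tool_rot: [0.0, 0.999, -0.044, -0.001]
contact_force: [0.5, -0.6, -1.6]
gripper_width: 0.184
```

jog_arm(targets=[[-0.01,0,0,0],[-0.03,0,0,0],[-0.05,0,0,0],[-0.07,0,0,0],[-0.09,0,0,0]])

```text
time: 39.6
tool_pos: [0.5357, 0.0673, 0.224]
tool_rot: [-0.0, 0.999, -0.044, 0.0]
contact_force: [-0.6, 0.2, -1.9]
gripper_width: 0.185
```

jog_arm(targets=[[-0.03,0,0,0],[-0.04,0.01,-0.015,0],[-0.04,0.04,-0.02,0],[-0.04,0.07,-0.02,0],[-0.04,0.1,-0.02,0]])

```text
time: 40.02
tool_pos: [0.4879, -0.0294, 0.2451]
tool_rot: [0.0, 0.999, -0.043, 0.001]
contact_force: [0.3, 0.1, -2.0]
gripper_width: 0.179
```

```bash
python3 - <<'E'
from m import *
t=snap('top','t20');s=snap('side','s20')
go(.617,-.231,.245,8.3)
g=t.max(2)
c=blob(t,(g>140).astype(np.uint8)*255,(262,330,135,200))[0];print('lid',circ('top',cv2.convexHull(c),.111),cv2.boundingRect(c))
E
```

```text
mm [147.  186.4  -0.5] turn -13.6 | at [ 0.4878 -0.0318  0.2445] psi -5.3 tilt 0.1 F [ 0.1  1.3 -2.2] w 0.176 t 40.1
lid (array([0.6259, 0.0564]), 0.0811) (268, 140, 56, 56)
```

jog_arm(targets=[[0.028,0.03,0,-3],[0.056,0.06,0,-7],[0.083,0.092,0,-11],[0.11,0.124,0,-13.6],[0.135,0.156,0,-13.6]])

```text
time: 40.53
tool_pos: [0.6103, -0.1968, 0.2439]
tool_rot: [-0.0, 0.997, 0.076, 0.0]
contact_force: [-0.1, 1.1, -1.4]
gripper_width: 0.179
```

jog_arm(targets=[[0.005,0.032,0,0],[0.005,0.032,0,0],[0.005,0.032,0,0],[0.005,0.032,0,0]])

```text
time: 40.87
tool_pos: [0.6188, -0.2261, 0.2435]
tool_rot: [-0.001, 0.997, 0.075, -0.0]
contact_force: [0.4, 0.0, -3.3]
gripper_width: 0.179
```

```bash
python3 - <<'E'
from m import *
go(.615,-.230,.1056,8.3)
E
```

```text
mm [ -4.4   3.3 137.9] turn 0.3 | at [ 0.6188 -0.2261  0.2435] psi 8.6 tilt 0.1 F [ 0.4  0.  -3.3] w 0.179 t 40.9
```

jog_arm(targets=[[-0.004,0.003,0.02,0.3],[-0.004,0.003,0.05,0.3],[-0.004,0.003,0.085,0.3],[-0.004,0.003,0.115,0.3],[-0.004,0.003,0.13,0.3]])

```text
time: 41.28
tool_pos: [0.6128, -0.2274, 0.1092]
tool_rot: [-0.002, 0.997, 0.073, -0.003]
contact_force: [-0.6, -0.0, -4.6]
gripper_width: 0.179
```

jog_arm(targets=[[0,0,0.004,0],[0,0,0.007,0],[0,0,0.007,0],[0,0,0.007,0]])

```text
time: 41.62
tool_pos: [0.6171, -0.231, 0.1096]
tool_rot: [0.001, 0.997, 0.072, 0.002]
contact_force: [0.5, -0.1, -3.0]
gripper_width: 0.175
```

```bash
python3 - <<'E'
from m import *
go(.615,-.230,.1056,8.3)
E
```

```text
mm [-1.9 -1.3  4. ] turn -0.0 | at [ 0.6171 -0.231   0.1096] psi 8.3 tilt 0.2 F [ 0.5 -0.1 -3. ] w 0.175 t 41.6
```

jog_arm(targets=[[-0.001,0,0.003,0],[-0.001,0,0.005,0],[-0.001,0,0.005,0]])

```text
time: 41.87
tool_pos: [0.6164, -0.2316, 0.1055]
tool_rot: [0.001, 0.997, 0.072, 0.002]
contact_force: [-1.4, 1.2, 5.0]
gripper_width: 0.177
```

jog_arm(targets=[[0,0,0,0],[0,0,0,0],[0,0,0,0],[0,0,0,0],[0,0,0,0]], fingers=0.7)

```text
time: 42.28
tool_pos: [0.6144, -0.2307, 0.1016]
tool_rot: [-0.0, 0.997, 0.072, -0.0]
contact_force: [-0.4, 1.1, -0.9]
gripper_width: 0.7
```

jog_arm(targets=[[0,0,-0.01,0],[0,0,-0.04,0],[0,0,-0.08,0],[0,0,-0.12,0],[0,0,-0.12,0]])

```text
time: 42.7
tool_pos: [0.6188, -0.2328, 0.2341]
tool_rot: [0.004, 0.997, 0.072, 0.007]
contact_force: [0.9, -0.5, 1.8]
gripper_width: 0.698
```

jog_arm(targets=[[-0.02,0.01,0,-7],[-0.05,0.03,0,-14],[-0.08,0.05,0,-21],[-0.11,0.07,0,-28],[-0.14,0.09,0,-35]])

```text
time: 43.12
tool_pos: [0.4879, -0.3407, 0.2225]
tool_rot: [0.0, 0.928, 0.372, 0.0]
contact_force: [0.0, 0.1, -0.2]
gripper_width: 0.702
```

jog_arm(targets=[[0,0,0,-7],[0,0,0,-14],[0,0,0,-21],[0,0,0,-28],[0,0,0,-35]])

```text
time: 43.53
tool_pos: [0.4889, -0.3402, 0.2224]
tool_rot: [0.0, 0.774, 0.633, 0.0]
contact_force: [1.3, 0.5, 0.5]
gripper_width: 0.703
```

jog_arm(targets=[[0,0,0,-7],[0,0,0,-14],[0,0,0,-21],[0,0,0,-28],[0,0,0,-35]])

```text
time: 43.95
tool_pos: [0.489, -0.34, 0.2224]
tool_rot: [0.0, 0.547, 0.837, -0.0]
contact_force: [0.4, 0.2, 0.1]
gripper_width: 0.699
```

```bash
python3 - <<'E'
from m import *
go(.442,-.361,.17,193.5);print(pose()[3]['joint_pos'].round(2))
t=snap('top','t21');s=snap('side','s21')
hs=cv2.cvtColor(s,cv2.COLOR_RGB2HSV)
for c in blob(s,cv2.inRange(hs,(3,90,60),(35,255,255)),(240,400,250,400))[:6]: print('side',cv2.boundingRect(c))
hs=cv2.cvtColor(t,cv2.COLOR_RGB2HSV)
for c in blob(t,cv2.inRange(hs,(8,90,60),(35,255,255)),(380,460,160,260))[:3]: print('top',cv2.boundingRect(c),cv2.minAreaRect(c))
c=blob(t,(t.max(2)>160).astype(np.uint8)*255,(415,460,215,255),5)[0];print('dial',circ('top',cv2.convexHull(c),.068))
E
```

```text
mm [ -0.4 -51.5  52.4] turn -79.9 | at [ 0.489  -0.34    0.2224] psi 113.6 tilt 0.0 F [0.4 0.2 0.1] w 0.699 t 44.0
[-0.73 -0.01  1.69 -0.    1.46 -1.14]
side (350, 273, 17, 32)
side (259, 353, 27, 20)
side (270, 250, 32, 5)
side (396, 255, 4, 7)
side (303, 250, 1, 1)
top (388, 167, 12, 13) ((393.5, 173.0), (12.0, 11.0), 90.0)
top (437, 245, 4, 3) ((438.50006103515625, 245.50003051757812), (2.8284268379211426, 1.4142134189605713), 45.0)
top (446, 251, 3, 2) ((446.8000183105469, 251.90000915527344), (2.2360680103302, 0.8944271206855774), 26.56505012512207)
dial (array([ 0.4528, -0.3984]), 0.0034)
```

```bash
python3 - <<'E'
from m import *
t=cv2.imread('pics/top0.png');s=cv2.imread('pics/side0.png')
for n,im,b in(('top',t,(420,452,216,252)),('side',s,(245,305,340,395))):
    hs=cv2.cvtColor(im,cv2.COLOR_BGR2HSV)
    m=((im.max(2)>150)).astype(np.uint8)*255
    c=cv2.convexHull(blob(im,m,b,3)[0]);print(n,'dial',circ(n,c,.068),cv2.boundingRect(c))
    c=blob(im,cv2.inRange(hs,(8,110,60),(35,255,255)),b)[0];R=cv2.minAreaRect(c);P=cv2.boxPoints(R)
    print('wing',R,[onz(n,*p,.108).round(3)[:2].tolist() for p in P])
E
```

```text
top dial (array([ 0.4441, -0.3632]), 0.0397) (422, 220, 27, 27)
wing ((436.3823547363281, 233.02944946289062), (15.279744148254395, 7.033533096313477), 75.96376037597656) [[0.461, -0.34], [0.466, -0.36], [0.424, -0.37], [0.418, -0.35]]
side dial (array([ 0.4259, -0.3562]), 0.058) (245, 340, 52, 55)
wing ((273.6730651855469, 363.6346130371094), (16.313276290893555, 26.399442672729492), 74.74488067626953) [[0.422, -0.365], [0.468, -0.354], [0.475, -0.384], [0.431, -0.394]]
```

jog_arm(targets=[[0,-0.01,0,-7],[0,-0.03,0,-14],[0,-0.05,0,-21],[0,-0.051,0,-28],[0,-0.051,0,-35]])

```text
time: 44.47
tool_pos: [0.4413, -0.3606, 0.2222]
tool_rot: [0.0, 0.273, 0.962, -0.0]
contact_force: [-0.2, 0.7, -0.0]
gripper_width: 0.704
```

jog_arm(targets=[[0,0,0,-7],[0,0,0,-14],[0,0,0,-21],[0,0,0,-28],[0,0,0,-35]])

```text
time: 44.88
tool_pos: [0.4421, -0.3602, 0.2222]
tool_rot: [0.0, -0.03, 1.0, -0.0]
contact_force: [0.3, -0.1, -0.3]
gripper_width: 0.698
```

jog_arm(targets=[[0,0,0,-7],[0,0,0,-9.5],[0,0,0,-9.5]])

```text
time: 45.13
tool_pos: [0.4421, -0.3601, 0.2222]
tool_rot: [0.0, -0.11, 0.994, -0.0]
contact_force: [-0.3, 0.3, 0.4]
gripper_width: 0.698
```

```bash
python3 - <<'E'
from m import *
go(.442,-.361,.12,193.5);print(pose()[3]['joint_pos'].round(2))
E
```

```text
mm [  0.3  -0.8 102.2] turn -0.9 | at [ 0.4421 -0.3601  0.2222] psi -167.4 tilt 0.0 F [-0.3  0.3  0.4] w 0.698 t 45.1
[-0.81 -0.07  1.75  0.    1.46 -2.61]
```

jog_arm(targets=[[-0.0005,-0.002,0.03,-0.9],[-0.0005,-0.002,0.065,-0.9],[-0.0005,-0.002,0.1,-0.9],[-0.0005,-0.002,0.13,-0.9],[-0.0005,-0.002,0.14,-0.9]])

```text
time: 45.55
tool_pos: [0.4405, -0.3593, 0.0764]
tool_rot: [-0.003, -0.117, 0.993, 0.004]
contact_force: [-0.6, 0.3, -1.7]
gripper_width: 0.705
```

jog_arm(targets=[[0,0,0,0],[0,0,0,0],[0,0,0,0],[0,0,0,0],[0,0,0,0]], fingers=0)

```text
time: 45.97
tool_pos: [0.4444, -0.3631, 0.0849]
tool_rot: [0.001, -0.119, 0.993, -0.002]
contact_force: [-0.8, 2.0, 6.5]
gripper_width: 0.095
```

jog_arm(targets=[[0,0,0,0],[0,0,0,0],[0,0,0,0],[0,0,0,0]])

```text
time: 46.3
tool_pos: [0.4444, -0.3631, 0.085]
tool_rot: [0.001, -0.119, 0.993, -0.002]
contact_force: [-0.7, 2.2, 5.9]
gripper_width: 0.092
```

```bash
python3 - <<'E'
from m import *
go(.442,-.361,.08,193.5);print(pose()[3]['ft_torque'].round(2))
E
```

```text
mm [1.8 2.6 5. ] turn 0.1 | at [ 0.4444 -0.3631  0.085 ] psi -166.4 tilt 0.2 F [-0.7  2.2  5.9] w 0.092 t 46.3
[ 0.36  0.21 -0.12]
```

jog_arm(targets=[[0,0,0,6],[0,0,0,12],[0,0,0,18],[0,0,0,24],[0,0,0,30]])

```text
time: 46.72
tool_pos: [0.4444, -0.3631, 0.085]
tool_rot: [0.002, 0.144, 0.99, -0.001]
contact_force: [-0.1, 1.2, 7.1]
gripper_width: 0.091
```

```bash
cat > k.py <<'E'
from m import *
go(.444,-.363,.085);s=pose()[3];print(s['ft_torque'].round(2),s['joint_pos'].round(2))
E
python3 k.py
```

```text
mm [ 0.4 -0.  -0. ] turn 0 | at [ 0.4444 -0.3631  0.085 ] psi 163.4 tilt 0.2 F [-0.1  1.2  7.1] w 0.091 t 46.7
[0.3  0.19 0.19] [-0.81  0.07  1.86  0.    1.22 -2.1 ]
```

jog_arm(targets=[[0,0,0,6],[0,0,0,12],[0,0,0,18],[0,0,0,24],[0,0,0,30]])

```text
time: 47.13
tool_pos: [0.4444, -0.363, 0.0849]
tool_rot: [0.002, 0.396, 0.918, -0.001]
contact_force: [-0.6, 2.9, 6.2]
gripper_width: 0.089
```

```bash
python3 k.py
```

```text
mm [ 0.3 -0.3 -0.1] turn 0 | at [ 0.4444 -0.363   0.0849] psi 133.4 tilt 0.2 F [-0.6  2.9  6.2] w 0.089 t 47.1
[0.35 0.18 0.17] [-0.81  0.07  1.86  0.    1.22 -1.57]
```

jog_arm(targets=[[0,0,0,6],[0,0,0,12],[0,0,0,18],[0,0,0,24],[0,0,0,30]])

```text
time: 47.55
tool_pos: [0.4444, -0.363, 0.085]
tool_rot: [0.002, 0.62, 0.785, -0.0]
contact_force: [-0.6, 1.1, 7.0]
gripper_width: 0.098
```

jog_arm(targets=[[0,0,0,6],[0,0,0,12],[0,0,0,18],[0,0,0,24],[0,0,0,30]])

```text
time: 47.97
tool_pos: [0.4444, -0.363, 0.0849]
tool_rot: [0.002, 0.802, 0.598, 0.0]
contact_force: [0.7, 2.5, 6.7]
gripper_width: 0.09
```

jog_arm(targets=[[0,0,0,6],[0,0,0,12],[0,0,0,18],[0,0,0,24],[0,0,0,30]])

```text
time: 48.38
tool_pos: [0.4445, -0.363, 0.0849]
tool_rot: [0.002, 0.929, 0.37, 0.001]
contact_force: [-0.5, 2.3, 6.2]
gripper_width: 0.093
```

jog_arm(targets=[[0,0,0,6],[0,0,0,12],[0,0,0,18],[0,0,0,24],[0,0,0,30]])

```text
time: 48.8
tool_pos: [0.4445, -0.363, 0.085]
tool_rot: [0.002, 0.993, 0.117, 0.001]
contact_force: [-0.6, 1.5, 7.0]
gripper_width: 0.092
```

```bash
python3 k.py
```

```text
mm [-0.5 -0.1 -0. ] turn 0 | at [ 0.4445 -0.363   0.085 ] psi 13.4 tilt 0.2 F [-0.6  1.5  7. ] w 0.092 t 48.8
[0.38 0.13 0.23] [-0.81  0.07  1.86  0.    1.22  0.52]
```

jog_arm(targets=[[0,0,0,3],[0,0,0,6],[0,0,0,9],[0,0,0,12],[0,0,0,12]])

```text
time: 49.22
tool_pos: [0.4445, -0.363, 0.0849]
tool_rot: [0.001, 1.0, 0.014, 0.002]
contact_force: [-0.4, 1.9, 6.2]
gripper_width: 0.093
```

```bash
python3 k.py
```

```text
mm [-0.5 -0.  -0.1] turn 0 | at [ 0.4445 -0.363   0.0849] psi 1.6 tilt 0.2 F [-0.4  1.9  6.2] w 0.093 t 49.2
[ 0.42  0.17 -0.09] [-0.81  0.07  1.86  0.    1.22  0.73]
```

jog_arm(targets=[[0,0,0,3],[0,0,0,6],[0,0,0,9],[0,0,0,12]])

```text
time: 49.55
tool_pos: [0.4445, -0.363, 0.085]
tool_rot: [0.001, 0.996, -0.091, 0.002]
contact_force: [0.2, 1.0, 5.9]
gripper_width: 0.093
```

```bash
python3 k.py
```

```text
mm [-0.5  0.1 -0. ] turn 0 | at [ 0.4445 -0.363   0.085 ] psi -10.4 tilt 0.3 F [0.2 1.  5.9] w 0.093 t 49.5
[0.36 0.13 0.19] [-0.81  0.07  1.86  0.    1.22  0.94]
```

jog_arm(targets=[[0,0,0,3],[0,0,0,6],[0,0,0,9],[0,0,0,12]])

```text
time: 49.88
tool_pos: [0.4445, -0.363, 0.0849]
tool_rot: [0.001, 0.981, -0.195, 0.002]
contact_force: [0.4, 1.8, 6.8]
gripper_width: 0.094
```

```bash
python3 k.py
```

```text
mm [-0.5  0.2 -0.1] turn 0 | at [ 0.4445 -0.363   0.0849] psi -22.4 tilt 0.3 F [0.4 1.8 6.8] w 0.094 t 49.9
[0.38 0.13 0.22] [-0.81  0.07  1.86  0.    1.22  1.15]
```

jog_arm(targets=[[0,0,0,3],[0,0,0,6],[0,0,0,9]])

```text
time: 50.13
tool_pos: [0.4445, -0.3631, 0.085]
tool_rot: [0.001, 0.963, -0.271, 0.002]
contact_force: [0.5, 1.6, 6.3]
gripper_width: 0.091
```

```bash
python3 k.py
```

```text
mm [-0.5  0.2 -0. ] turn 0 | at [ 0.4445 -0.3631  0.085 ] psi -31.4 tilt 0.3 F [0.5 1.6 6.3] w 0.091 t 50.1
[0.39 0.07 0.22] [-0.81  0.07  1.86  0.    1.22  1.3 ]
```

jog_arm(targets=[[0,0,0,2],[0,0,0,4],[0,0,0,6]])

```text
time: 50.38
tool_pos: [0.4445, -0.3631, 0.085]
tool_rot: [0.001, 0.947, -0.321, 0.002]
contact_force: [-0.5, 1.1, 6.2]
gripper_width: 0.089
```

```bash
python3 k.py
```

```text
mm [-0.5  0.3 -0. ] turn 0 | at [ 0.4445 -0.3631  0.085 ] psi -37.4 tilt 0.3 F [-0.5  1.1  6.2] w 0.089 t 50.4
[0.35 0.13 0.22] [-0.81  0.07  1.86  0.    1.22  1.41]
```

jog_arm(targets=[[0,0,0,2],[0,0,0,4],[0,0,0,6]])

```text
time: 50.63
tool_pos: [0.4445, -0.3631, 0.085]
tool_rot: [0.001, 0.929, -0.37, 0.002]
contact_force: [-0.2, 1.3, 5.7]
gripper_width: 0.093
```

```bash
python3 k.py
```

```text
mm [-0.4  0.3 -0. ] turn 0 | at [ 0.4445 -0.3631  0.085 ] psi -43.4 tilt 0.3 F [-0.2  1.3  5.7] w 0.093 t 50.6
[0.37 0.09 0.23] [-0.81  0.07  1.86  0.    1.22  1.51]
```

jog_arm(targets=[[0,0,0,2],[0,0,0,4],[0,0,0,6]])

```text
time: 50.88
tool_pos: [0.4445, -0.3632, 0.085]
tool_rot: [0.001, 0.909, -0.417, 0.002]
contact_force: [-0.2, 2.4, 5.8]
gripper_width: 0.09
```

```bash
python3 k.py
```

```text
mm [-0.5  0.3  0. ] turn 0 | at [ 0.4445 -0.3632  0.085 ] psi -49.2 tilt 0.3 F [-0.2  2.4  5.8] w 0.09 t 50.9
[0.37 0.06 1.28] [-0.81  0.07  1.86 -0.    1.22  1.62]
```

jog_arm(targets=[[0,0,0,0],[0,0,0,0],[0,0,0,0],[0,0,0,0],[0,0,0,0]], fingers=0.6)

```text
time: 51.3
tool_pos: [0.4428, -0.3618, 0.0815]
tool_rot: [-0.0, 0.909, -0.417, -0.0]
contact_force: [0.4, -0.3, 0.3]
gripper_width: 0.602
```

jog_arm(targets=[[0,0,-0.03,0],[0,0,-0.06,0],[0,0,-0.1,0],[0,0,-0.14,0],[0,0,-0.16,0]])

```text
time: 51.72
tool_pos: [0.4442, -0.3633, 0.2477]
tool_rot: [0.001, 0.909, -0.417, 0.003]
contact_force: [1.1, -0.9, 0.8]
gripper_width: 0.599
```

jog_arm(targets=[[-0.02,0.02,0,0],[-0.04,0.05,0,0],[-0.06,0.08,0,0],[-0.08,0.11,0,0],[-0.08,0.11,0,0]])

```text
time: 52.13
tool_pos: [0.3032, -0.3734, 0.2414]
tool_rot: [0.001, 0.908, -0.419, -0.001]
contact_force: [0.4, -0.3, -0.3]
gripper_width: 0.6
```

```bash
python3 - <<'E'
from m import *
go(.3,-.5,.24)
t=snap('top','t22');s=snap('side','s22')
hs=cv2.cvtColor(t,cv2.COLOR_RGB2HSV)
R=[cv2.minAreaRect(c) for c in blob(t,cv2.inRange(hs,(8,110,60),(35,255,255)),(420,452,216,252))[:1]];print('wing top',R)
hs=cv2.cvtColor(s,cv2.COLOR_RGB2HSV)
for c in blob(s,cv2.inRange(hs,(8,110,60),(35,255,255)),(245,305,335,395))[:1]:
    Q=cv2.minAreaRect(c);print('wing side',Q,cv2.boundingRect(c))
c=blob(t,(t.max(2)>140).astype(np.uint8)*255,(262,330,135,200))[0];print('lid',circ('top',cv2.convexHull(c),.111))
cv2.imwrite('pics/fin.png',s[130:400,180:460,::-1].repeat(2,0).repeat(2,1))
E
```

```text
mm [94.3 84.5  1.4] turn 0 | at [ 0.3032 -0.3734  0.2414] psi -49.6 tilt 0.1 F [ 0.4 -0.3 -0.3] w 0.6 t 52.1
wing top [((437.25006103515625, 231.25003051757812), (6.363961219787598, 15.55634880065918), 45.0)]
wing side ((270.7500305175781, 362.7500305175781), (28.991374969482422, 12.727920532226562), 45.0) (263, 349, 20, 25)
lid (array([0.6258, 0.0564]), 0.0813)
```

View pics/fin.png

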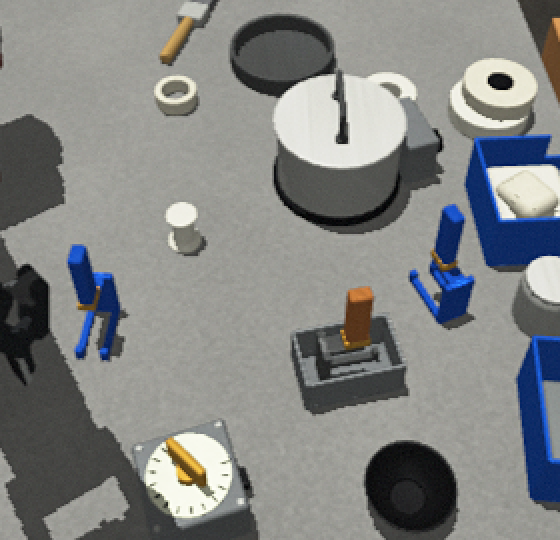

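```bash
python3 -c "
from plant import manip
print(manip.job_done())"
```

```text
the job is handed in; nothing more can be done
None
```

I carried out every step of the task in order and handed the job in at about 52 s of robot time, well under the 210 s limit; no verdict was reported.

**What I did:** I hooked the lid and set it flat on the rest. I then put all four slugs into the pot and returned the lid to it. Last, I wound the key in a single grasp and left the lifter standing in its holster.

**Last checks:**
- **Lid:** its centre measures (0.626, 0.056), within 1 mm of where it started. It looks flat and is unhooked.
- **Slugs:** before the lid went back, the top view showed all four in the pot. Two stood apart; the other two showed as one merged patch, so I did not separate them. None is left on the bench.
- **Key:** it turned about 243° before the wrist torque jumped from 0.23 to 1.28 N m, so I took that as the stop. The wing then showed at about the angle where I released it.
- **Lifter:** it stands upright in the holster, as it did at the start.
- **Other things:** in the last side picture everything in view (bobbin, tape roll, ribbon roll, pin bowl, blue look-alikes) looked in place. The brush was only partly in view.
- **Gripper:** it was open and clear of everything when I handed in.

**What disagreed:** the side camera read about 2 pixels (roughly 4 mm) off from the top camera in x. My first reading of the loop differed by about 5 mm from the lid's fitted centre. Neither affected the result.

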